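# Check a stirrer spindle's taper with the plug gauge, then drift it out

### The job

Check the taper of the stirrer spindle in the service block: seat the plug gauge from the wooden stand fully home in it, collar down on the spindle's nose, with a twisting push, and let go so that it holds by itself. Push gently, 15 to 20 N: a straight shove does not bring it home, and 30 N presses the spindle onto its bearings. Then push the steel drift from the stand through the spindle's slot until its wedge lifts the gauge loose, and stand the gauge back in its hole in the stand (the drift may stay in the slot); leave the vials and the cup alone.

Things in the scene. Friction and masses are not known exactly. Their poses are not given: they have to be found in the camera images.
- gauge: Taper plug gauge, steel, about 0.28 kg. Origin: centre of the underside of its round collar (34 mm wide, 6 mm thick), z along its axis toward the handle. Below the collar a ground conical shank, 45 mm long, 24 mm wide at the collar, 16.5 mm at the rounded end (1:6 on diameter). Above it a hexagon handle, 15 to 63 mm above the origin. Starts hanging upright by its collar in the stand.
- gauge_handle (a point): Where to grasp the gauge: centre of its hexagon handle, 40 mm above the collar's underside. The handle is 24 mm across flats (28 mm over corners), aluminium; its three pairs of flats face the gauge's own x axis and the directions 60 and 120 degrees from it, so any of them can be pinched from above. z along the axis, up.
- spindle_nose (a point): Centre of the flat end of the upright spindle, 110 mm over the bench: a steel sleeve 42 mm wide with a tapered bore that fits the shank. The cones touch when the collar is 4 mm above this face; home is collar on face (under 1 mm). The taper then holds by itself. A straight 30 N push stops 1 to 2 mm short; 15 to 20 N while turning to and fro by about 0.6 rad for about 5 s brings it home.
- spindle_slot (a point): Point on the spindle's axis on the floor of its cross slot, 66 mm below the nose. The slot goes right through the sleeve along this point's x axis (level), 8 mm wide, 30 mm high. Home, the shank's end is 21 mm above the floor. The grey block below is 92 x 84 mm, 18 mm high, with a boss 62 mm wide up to 36 mm. Push the drift toward +x, handle on the -x side (nearer the robot).
- spindle (a joint): How far the spindle is pressed down on its bearing spring, m: 0 up to 3 N of push, then 1 mm for every 15 N, stop at 3.5 mm. Over 1.8 mm (30 N) is too much. The nose and slot go down with it.
- drift_handle (a point): Where to grasp the drift: centre of its grip block, 62 mm long, 14 mm wide, 24 mm high, 14 mm above the drift's underside and 151 mm behind its tip. x points to the tip, z up. The drift (0.14 kg) starts on edge in a groove of the stand, 7 mm wide and 12 mm deep, with the grip block free beyond the stand's end; lift it straight up.
- drift_tip (a point): Lower edge of the drift's tip; x ahead, z up. The oiled blade is 5 mm thick (2.4 mm at the tip), flat below; its height rises from 15 mm at the tip to 28 mm at 65 mm behind it, then stays 28 mm to the grip block (120 mm behind the tip). It meets the seated gauge with the tip 30 mm past the axis; past 55 mm the cones part, at 65 to 85 mm the gauge stands loose, 7 mm up. Takes 10 to 25 N.
- stand_hole (a point): Centre of the mouth of the gauge's hole, on top of the wooden stand (block 120 x 68 mm, 50 mm high, fixed). The hole is 27 mm wide and goes through; back in place, the collar's underside lies on the stand here. x along the stand and the drift's groove, which runs 29.5 mm to the -y side of the hole.
- vial_a: White reagent vial with a violet cap, 31 mm wide, 66 mm high, loose; origin at the centre of its underside. Not to be disturbed.
- vial_b: White reagent vial with a white cap, 31 mm wide, 58 mm high, loose; origin at the centre of its underside. Not to be disturbed.
- cup: Specimen cup with a yellow lid, 60 mm wide, 64 mm high, loose, near the microscope; origin at the centre of its underside. Not to be disturbed.
Not all that is in view belongs to the job. Leave any purple look-alike of the gauge alone.

How it is judged (in metres and radians):
On the way, in this order (a step that is already met when the one before it is completed fails the run):
1. the gauge is seated home in the spindle (collar less than 1 mm above the nose, within 2 mm of its axis) and holds with the fingers off it (z of gauge in the frame of spindle_nose between -0.002 and 0.001 m and horizontal distance between gauge and spindle_nose below 0.002 m and contact force between the fingers and gauge below 0.1 N), for 0.3 s.
2. the drift in the slot has lifted the gauge loose (collar more than 4.3 mm above the nose) with the fingers off the gauge (z of gauge in the frame of spindle_nose between 0.0043 and 0.012 m and horizontal distance between gauge and spindle_nose below 0.004 m and horizontal distance between drift_tip and spindle_slot below 0.1 m and contact force between the fingers and gauge below 0.1 N), for 0.1 s.
At the end, for the whole second after the job is handed in: the gauge hangs upright in its hole in the stand, collar down on the wood (within 4 mm and 0.1 rad), at rest and let go (distance between gauge and stand_hole below 0.004 m and angle between gauge's own z axis and vertical below 0.1 rad and linear speed of gauge below 0.02 m/s and contact force between the fingers and gauge below 0.1 N); the robot touches nothing.
It fails at once if the spindle is pressed down more than 1.8 mm on its bearing spring (30 N) (value of joint spindle above 0.0018 m).
It fails at once if a vial or the cup is moved by more than 20 mm or tipped over (distance of any of vial_a, vial_b, cup from where it was at the start of the episode above 0.02 m or angle between any of vial_a, vial_b, cup's own z axis and vertical above 0.4 rad).
It also fails if it takes over 70 s, if anything falls off the work surface, if the arm or the gripper's body presses on something with over 40 N, if the wrist force passes 120 N, or if a joint passes its speed limit or range.

### The arm

A 6-joint arm with a two-finger parallel gripper is mounted at the origin on a cart in front of the work surface, level with it; the furniture and walls round the work are solid. World frame = base frame: x ahead of the robot, y to its left, z up, the work surface at z = 0. Lengths are in mm, angles in rad, forces in N, time in s.
With the tool pointing down it reaches from about 300 to 850 mm from the base axis. Payload 5.4 kg.
Tool frame: the origin (TCP) lies on the centre line of the jaws, within the pads' length; the fingertips stand 14 mm ahead of it and the grasp point (between the pads) lies 5 mm behind it (robot.tips_ahead is the distance from the TCP to the fingertips, in mm); x points along the fingers, z is the direction in which the jaws open and shut, and the axes are right-handed (so a half turn about x gives the same grasp; the last joint's range is limited). The gripper opens to 85 mm and grips with 20 to 120 N. Pads are 22 mm wide; open, the fingers measure 114 mm over their backs; the gripper's body (76 mm by 85 mm) begins 54 mm behind the grasp point. The pads swing forward as they close: fully open they stand 13 mm farther back than shut.
Start: joints at [-1.463, 0.158, 1.597, -0, 1.386, -0.21], TCP at [179.651, -546.198, 245.299] pointing down, gripper open.
Joint ranges: [-2.91, 2.91], [-0.94, 2.29], [0.18, 2.7], [-1.29, 4.43], [0.17, 2.64], [-3, 3]. Speed limits (rad/s): [2.57, 2.57, 3.14, 3.14, 3.14, 3.14].

### API

Orientations are given as a unit quaternion [x, y, z, w].
In Python, from plant import robot gives the robot as it stands.
- The arm moves only by the tool send_rows, never from a script. Its argument "deltas" is a list of rows, each an object of numbers: "x", "y", "z": the shift along the tool's x, y, z each as a share of 0.4 m, from -1 to 1; "spin": the turn about the tool's x as a share of 120 degrees, from -1 to 1; "grip": the closure in counts, from 0 (fully open) to 255 (shut). In form: [{"x": .., "y": .., "z": .., "spin": .., "grip": ..}, ...]. A call has 1 to 10 rows; each row shifts and turns the commanded pose from where the row before left it, along the tool's axes as they then stand; what a row does not reach is not made up. A row lasts 1/10 s, in which the tool goes at most 50 mm and 8.59 degrees, less where a joint would pass 70% of its speed; a pose out of reach is approached as far as the arm can. A call with a number of a shift or a turn outside -1 to 1 is refused whole. A call with a gripper value outside its range is refused whole. The fingers move at their own pace and stop on an object; "force" is the grip in N (left out, the last holds). Time passes only in rows, so rows that do not move let the fingers close. It gives the time, the measured TCP pose, the force and the opening at its end, in the units of the state.
- robot.observe(): the state, without advancing time (a new reading comes with each control period).
- robot.grab_frame(name): name is "scene" or "side" or "wrist"; returns a dict with "image" (400x640x3 uint8, red, green, blue), "fx", "fy", "cx", "cy" (pixels), "k1" (the pictures are not rectified: a ray, as slopes to the right and down, at radius r is drawn at 1 + k1 r^2 times it, then the intrinsics apply), "rvec" (rotation vector, rad) and "tvec" (3), from world to camera coordinates, as OpenCV has them. Camera axes: x right, y down, z forward; pixel columns grow to the right and rows downward; lengths in mm; the calibration is good to about 2 mm. A picture is of the moment at which its call begins. There is no depth.
- robot.job_done(): hands the job in, once; it reports no verdict.
The state is a dict: "clock": time; "qpos": joint angles; "joint_vel": joint speeds; "joint_efforts": joint torques, N m; "ee_pos": TCP position; "orientation": TCP orientation; "force": force on the tool from outside, world axes, zero at the start; "wrist_torque": the same for the moment, N m; "gripper_width": finger opening in mm.
Only numpy, scipy, OpenCV 4.12 (cv2) and the standard library are available. Lean on these libraries where they do the work, as an engineer would, in place of code of your own. Each camera call takes 0.05 s, during which the arm holds its last target. There are 200 camera calls.

## Working session

There is one attempt and no reset: what is moved stays moved. The work goes in short steps, Python scripts to look and compute and a tool call to move; the robot and the scene stay as the last step left them, time stands still between calls to the robot, and variables do not carry over. Pictures are saved under pics/ and viewed, about 8 in all and at most 12, crops included, and the job is handed in when it is done.

Besides the shell and the picture viewer there is one more tool, called after ">>>" as name(argument=value, ...), one argument or row to a line, values as JSON. send_rows: Moves the arm, as the interface text tells. Shift numbers are shares of 0.4 m and turn numbers shares of 120 degrees, none past 1 either way. Its arguments: {"type":"object","properties":{"deltas":{"type":"array","items":{"type":"object","properties":{"x":{"type":"number","minimum":-1,"maximum":1},"y":{"type":"number","minimum":-1,"maximum":1},"z":{"type":"number","minimum":-1,"maximum":1},"spin":{"type":"number","minimum":-1,"maximum":1},"grip":{"type":"number"}}}},"force":{"type":"number"}},"required":["deltas"]}

```bash
ls; mkdir -p pics; python3 - <<'E'
from plant import robot
import cv2,numpy as np,pickle
o=robot.observe();print(o,robot.tips_ahead)
F={}
for n in("scene","side","wrist"):
    f=robot.grab_frame(n);F[n]=f
    print(n,{k:(v if k!='image' else 0) for k,v in f.items()}, -cv2.Rodrigues(np.array(f['rvec'],float))[0].T@np.array(f['tvec'],float).ravel())
    cv2.imwrite(f'pics/{n}0.png',f['image'][:,:,::-1])
pickle.dump(F,open('f0.pkl','wb'))
E
```

```text
pics
{'clock': 0.0, 'qpos': array([-1.46312463e+00,  1.59051876e-01,  1.59823921e+00,  3.66071482e-05,
        1.38623367e+00, -2.10118473e-01]), 'joint_vel': array([-0.00073567, -0.00155082,  0.00042688, -0.00101485,  0.00058011,
        0.00052479]), 'joint_efforts': array([-7.79044203e-04, -3.96012783e+01, -3.31422687e+01, -3.57951440e-04,
        8.45700502e-03,  2.28562845e-05]), 'ee_pos': array([ 179.58504268, -545.62181976,  244.31180991]), 'orientation': array([ 0.41510509,  0.57326156, -0.4140738 ,  0.57236512]), 'force': array([-0.05923687, -0.59194179,  0.1062216 ]), 'wrist_torque': array([-0.00930667, -0.00556465, -0.00284554]), 'gripper_width': 85.5059316330976} 14.0
scene {'image': 0, 'fx': 440.312543187233, 'fy': 440.312543187233, 'cx': 317.95702577522457, 'cy': 202.90318055461591, 'k1': -0.01915333554602834, 'rvec': array([ 0.00479548,  2.67574092, -1.61363349]), 'tvec': array([524.25832089, 229.71834701, 844.4954757 ])} [539.17865769 633.68051461 590.36030942]
side {'image': 0, 'fx': 438.08391521744323, 'fy': 438.08391521744323, 'cx': 320.382539048512, 'cy': 195.63013320665402, 'k1': -0.07709052243612637, 'rvec': array([ 2.17250848, -0.16079773,  0.11427067]), 'tvec': array([-563.47687016,  -36.28209586, 1271.11770879])} [  372.4950383  -1139.16596489   705.76990171]
wrist {'image': 0, 'fx': 315.0526202683441, 'fy': 315.0526202683441, 'cx': 319.1224894326185, 'cy': 202.51316219378677, 'k1': -0.04492353469160696, 'rvec': array([-2.32243308,  1.68091641,  0.277045  ]), 'tvec': array([-573.0274226 ,  -40.55139982,  381.90539378])} [ 258.2088097  -518.99346321  373.93925793]
```

View pics/scene0.png

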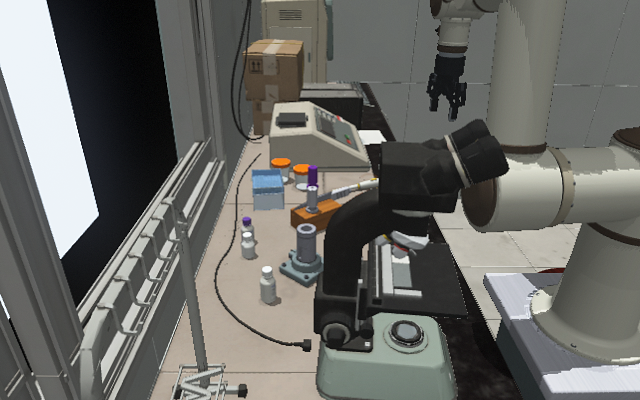

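View pics/side0.png

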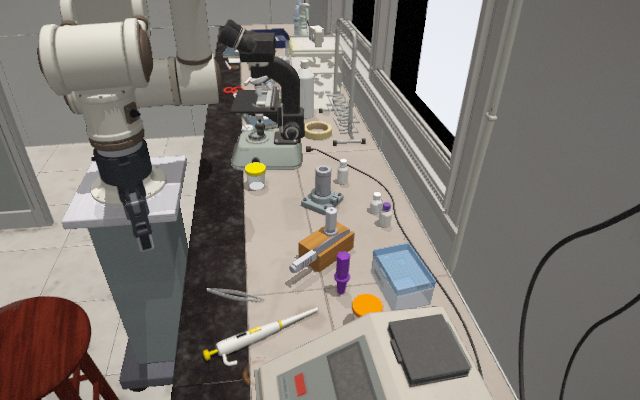

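```bash
python3 - <<'E'
import cv2
a=cv2.imread('pics/side0.png')[155:285,275:405];b=cv2.imread('pics/scene0.png')[160:290,270:400]
a=cv2.resize(a,(585,585),interpolation=cv2.INTER_CUBIC);cv2.imwrite('pics/sidec.png',a)
b=cv2.resize(b,(585,585),interpolation=cv2.INTER_CUBIC);cv2.imwrite('pics/scenec.png',b)
E
```

```text
(no output)
```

View pics/sidec.png

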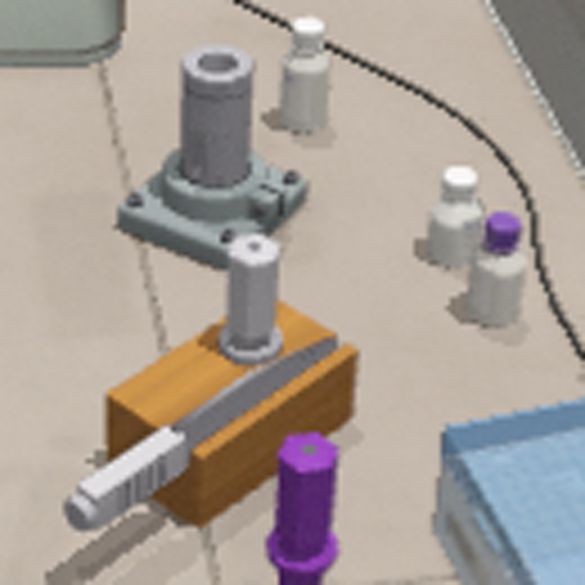

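View pics/scenec.png

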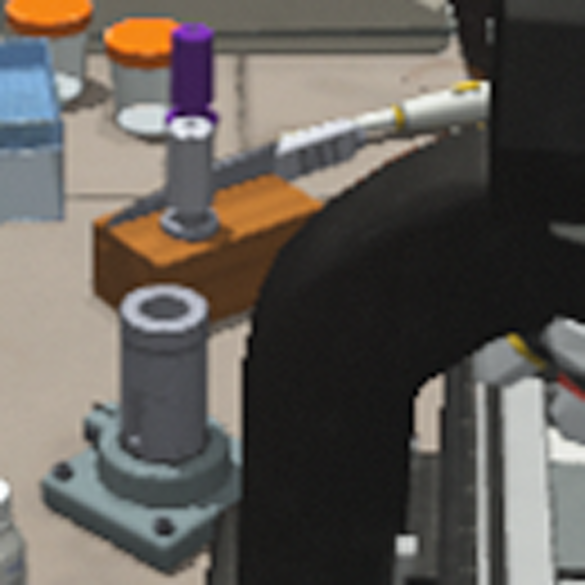

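```bash
cat >h.py <<'E'
import cv2,numpy as np,pickle
def cam(f):
    R=cv2.Rodrigues(np.array(f['rvec'],float))[0];t=np.array(f['tvec'],float).ravel();return R,t
def ray(f,uv):
    x=(uv[0]-f['cx'])/f['fx'];y=(uv[1]-f['cy'])/f['fy'];a,b=x,y
    for _ in range(10):
        s=1+f['k1']*(a*a+b*b);a,b=x/s,y/s
    R,t=cam(f);return -R.T@t,R.T@np.array([a,b,1.])
def plane(f,uv,z):
    c,d=ray(f,uv);return c+d*(z-c[2])/d[2]
def tri(f,u,g,v):
    c,d=ray(f,u);e,h=ray(g,v);s=np.linalg.lstsq(np.c_[d,-h],e-c,rcond=None)[0]
    p,q=c+d*s[0],e+h*s[1];return (p+q)/2,np.linalg.norm(p-q)
def proj(f,P):
    R,t=cam(f);p=R@np.array(P,float)+t;a,b=p[0]/p[2],p[1]/p[2];s=1+f['k1']*(a*a+b*b)
    return np.array([f['fx']*a*s+f['cx'],f['fy']*b*s+f['cy']])
E
python3 - <<'E'
from h import *
np.set_printoptions(precision=1,suppress=True)
F=pickle.load(open('f0.pkl','rb'));A=F['side'];B=F['scene']
S=lambda x,y:(275+x/4.5-.4,155+y/4.5-.4)
C=lambda x,y:(270+x/4.5-.4,160+y/4.5-.4)
print('gtop',tri(A,S(255,247),B,C(190,127)),plane(A,S(255,247),113),plane(B,C(190,127),113))
print('nose',tri(A,S(217,65),B,C(164,310)),plane(A,S(217,65),110),plane(B,C(164,310),110))
print('collar',plane(A,S(252,340),56),plane(B,C(190,220),56))
for n,p in dict(left=(108,398),back=(283,300),right=(357,350),front=(200,460)).items():print(n,plane(A,S(*p),50))
for n,p in dict(a=(96,225),b=(165,262),c=(320,205)).items():print(n,plane(B,C(*p),50))
print('drift end top',plane(A,S(75,500),60),plane(A,S(182,437),62),'tip',plane(A,S(335,340),53))
for n,p in dict(l=(122,212),r=(300,182),f=(232,262)).items():print('blk side',n,plane(A,S(*p),18))
for n,p in dict(l=(45,485),f=(170,565)).items():print('blk scene',n,plane(B,C(*p),18))
for n,p in dict(w=(306,130),w2=(457,265),v=(495,325)).items():print('vial',n,plane(A,S(*p),0))
print('decoy',plane(A,(343,255),110))
E
```

```text
gtop (array([ 537. , -352.6,  112.4]), np.float64(0.15572426127846473)) [ 536.7 -353.5  113. ] [ 537.  -351.3  113. ]
nose (array([ 548.7, -166.2,  106.9]), np.float64(0.7597100249502602)) [ 547.4 -171.3  110. ] [ 549.  -161.2  110. ]
collar [ 536.4 -357.9   56. ] [ 536.7 -348.7   56. ]
left [ 457.5 -386.6   50. ]
back [ 560.6 -319.3   50. ]
right [ 591.  -366.1   50. ]
front [ 496.4 -438.2   50. ]
a [ 590.  -353.1   50. ]
b [ 550.3 -311.3   50. ]
c [ 461.3 -378.9   50. ]
drift end top [ 432.3 -468.1   60. ] [ 488.1 -433.7   62. ] tip [ 580.3 -360.    53. ]
blk side l [ 490.1 -182.5   18. ]
blk side r [ 602.5 -165.    18. ]
blk side f [ 547.1 -240.2   18. ]
blk scene l [ 606.4 -149.3   18. ]
blk scene f [545.3 -88.3  18. ]
vial w [624.4 -80.9   0. ]
vial w2 [ 684.7 -237.2    0. ]
vial v [ 691.5 -295.8    0. ]
decoy [ 533.5 -503.6  110. ]
```

```bash
python3 - <<'E'
from h import *
from scipy.spatial.transform import Rotation as Ro
np.set_printoptions(precision=3,suppress=True)
F=pickle.load(open('f0.pkl','rb'));W=F['wrist']
T=Ro.from_quat([ 0.41510509,  0.57326156, -0.4140738 ,  0.57236512]).as_matrix();print(T)
p=np.array([179.6,-545.6,244.3])
R,t=cam(W);c=-R.T@t;print('cam in tool',T.T@(c-p));print('cam axes in tool',T.T@R.T)
A=F['side'];B=F['scene']
for q in [(300,165),(235,165),(265,168)]:print('scope base',plane(A,q,0))
print('scope scene',plane(B,(320,400),0),plane(B,(318,325),30)); print('cup',plane(A,(255,188),0))
print('scope arm',plane(A,(300,135),40),plane(A,(275,35),300),plane(A,(222,35),330))
d=np.array([537,-353])-p[:2];print('to gauge in tool y,z',T[:2,1]@d,T[:2,2]@d)
E
```

```text
[[-0.     0.95   0.312]
 [ 0.002  0.312 -0.95 ]
 [-1.     0.    -0.002]]
cam in tool [-129.601   83.043   -0.956]
cam axes in tool [[-0.    -0.319  0.948]
 [-0.    -0.948 -0.319]
 [ 1.    -0.     0.   ]]
scope base [512.381  40.448   0.   ]
scope base [310.26  65.88   0.  ]
scope base [402.456  35.86    0.   ]
scope scene [523.117 172.661   0.   ] [525.099  39.757  30.   ]
cup [367.631 -72.406   0.   ]
scope arm [527.983 167.918  40.   ] [472.922 438.362 300.   ] [294.711 340.917 330.   ]
to gauge in tool y,z 399.68516749201194 -71.28247489208049
```

View pics/wrist0.png

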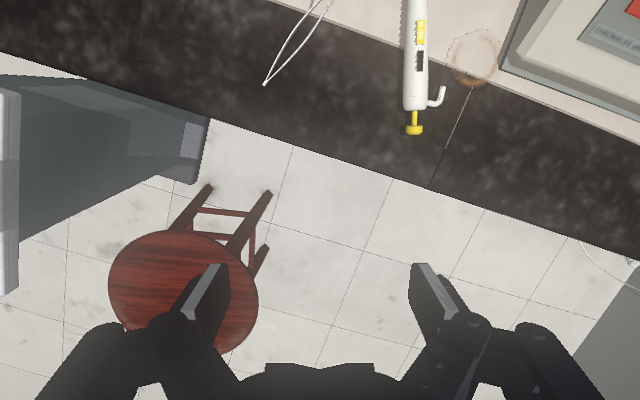

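>>> send_rows(
  deltas=[
    {"y": 0.11, "z": -0.04, "grip": 0},
    {"y": 0.11, "z": -0.04},
    {"y": 0.11, "z": -0.04},
    {"y": 0.11, "z": -0.04},
    {"y": 0.11, "z": -0.04},
    {"y": 0.11, "z": -0.04},
    {"y": 0.11, "z": -0.04},
    {"y": 0.11, "z": -0.04},
    {"y": 0.11, "z": -0.04},
    {"y": 0.08, "z": -0.04},
  ],
)

```text
invalid input
```

>>> send_rows(
  deltas=[
    {"grip": 0},
    {"grip": 0},
  ],
)

```text
invalid input
```

```bash
cat >>h.py <<'E'
def snap(n,name):
    from plant import robot
    f=robot.grab_frame(n);cv2.imwrite(f'pics/{name}.png',f['image'][:,:,::-1]);pickle.dump(f,open(name+'.pkl','wb'));return f
def st():
    from plant import robot
    from scipy.spatial.transform import Rotation as Ro
    o=robot.observe();T=Ro.from_quat(o['orientation']).as_matrix()
    np.set_printoptions(precision=4,suppress=True)
    print('t',o['clock'],'p',o['ee_pos'],'yaw(y)',np.degrees(np.arctan2(T[1,1],T[0,1])),'F',o['force'],'w',o['gripper_width'],'q',o['qpos'],'down',T[:,0]);return o,T
E
python3 -c "
from h import *
snap('wrist','w1');st()"
```

```text
t 0.2 p [ 179.6137 -545.8528  244.6822] yaw(y) 18.20793876578971 F [ 0.0927 -0.321  -0.9132] w 85.34646123130614 q [-1.4631  0.1588  1.5978  0.      1.3862 -0.2101] down [-0.0001  0.0012 -1.    ]
```

View pics/w1.png

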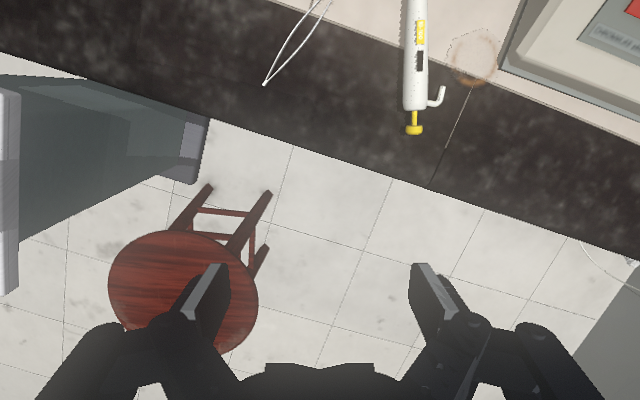

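The moves were refused (probably every key must be given), so the arm has not moved and that picture only repeats the start view. I'll send full rows.

>>> send_rows(
  deltas=[
    {"x": 0, "y": 0.11, "z": -0.04, "spin": 0, "grip": 0},
    {"x": 0, "y": 0.11, "z": -0.04, "spin": 0, "grip": 0},
    {"x": 0, "y": 0.11, "z": -0.04, "spin": 0, "grip": 0},
    {"x": 0, "y": 0.11, "z": -0.04, "spin": 0, "grip": 0},
    {"x": 0, "y": 0.11, "z": -0.04, "spin": 0, "grip": 0},
    {"x": 0, "y": 0.11, "z": -0.04, "spin": 0, "grip": 0},
    {"x": 0, "y": 0.11, "z": -0.04, "spin": 0, "grip": 0},
    {"x": 0, "y": 0.11, "z": -0.04, "spin": 0, "grip": 0},
    {"x": 0, "y": 0.11, "z": -0.04, "spin": 0, "grip": 0},
    {"x": 0, "y": 0.08, "z": -0.04, "spin": 0, "grip": 0},
  ],
  force=40,
)

```text
clock: 1.2
ee_pos: [538.0, -258.5, 245.1]
orientation: [0.414, 0.573, -0.414, 0.573]
force: [-0.4, 0.1, -0.2]
gripper_width: 85.2
```

>>> send_rows(
  deltas=[
    {"x": 0, "y": 0, "z": 0, "spin": 0, "grip": 0},
    {"x": 0, "y": 0, "z": 0, "spin": 0, "grip": 0},
  ],
)

```text
clock: 1.4
ee_pos: [536.3, -260.0, 244.9]
orientation: [0.414, 0.573, -0.414, 0.573]
force: [0.4, 0.2, -0.4]
gripper_width: 85.3
```

```bash
python3 -c "
from h import *
snap('wrist','w2');st()"
```

```text
t 1.45 p [ 535.7828 -260.734   244.983 ] yaw(y) 18.21575356819151 F [ 0.1172 -0.5831 -0.5337] w 85.29855716122294 q [-0.6552  0.2126  1.5357 -0.0006  1.3939  0.5978] down [-0.0008 -0.0001 -1.    ]
```

View pics/w2.png

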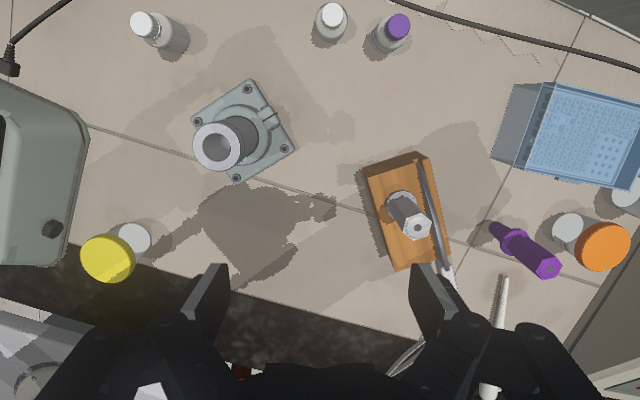

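```bash
python3 - <<'E'
import cv2,numpy as np
a=cv2.imread('pics/w2.png')
c=lambda x,y,n:cv2.resize(a[y:y+n,x:x+n],(400,400),interpolation=cv2.INTER_CUBIC)
p=np.hstack([c(185,70,120),c(355,150,120)])
cv2.imwrite('pics/w2c.png',p)
E
```

```text
(no output)
```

View pics/w2c.png

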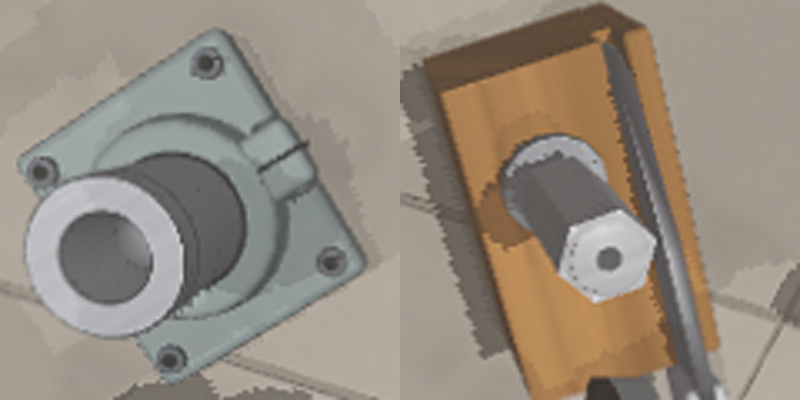

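```bash
python3 - <<'E'
from h import *
np.set_printoptions(precision=2,suppress=True)
f=pickle.load(open('w2.pkl','rb'));im=f['image'];g=im.min(2);hsv=cv2.cvtColor(im,cv2.COLOR_RGB2HSV)
m=((g>150)&(hsv[...,1]<40)).astype(np.uint8)
for (x,y,n),z in (((185,110,60),110),((395,205,50),113)):
    s=np.zeros_like(m);s[y:y+n,x:x+n]=m[y:y+n,x:x+n]
    c=max(cv2.findContours(s,0,1)[0],key=cv2.contourArea);P=np.array([plane(f,q,z)[:2] for q in c[:,0]],np.float32)
    print(cv2.fitEllipse(c),cv2.minEnclosingCircle(P),'ell',cv2.fitEllipse(P))
    # support widths by direction
    h=cv2.convexHull(P)[:,0]
    w=[(np.ptp(h@[np.cos(a),np.sin(a)]),int(np.degrees(a))) for a in np.radians(range(0,180,5))]
    print([ (round(float(a),1),b) for a,b in w])
# wood top edge corners & drift
for n,p in dict(a=(442,93),b=(602,40),c=(530,400),d=(648,28),e=(718,350)).items():print(n,plane(f,(355+(p[0]-400)/3.333,150+p[1]/3.333),50))
for n,p in dict(l=(20,155),t=(218,30),r=(365,265),b=(168,380)).items():print('blk',n,plane(f,(185+p[0]/3.333,70+p[1]/3.333),18))
print('groove far',plane(f,(355+(608-400)/3.333,150+45/3.333),62))
E
```

```text
((210.66348266601562, 143.01272583007812), (47.073368072509766, 66.22200012207031), 144.57595825195312) ((554.6817626953125, -155.7984161376953), 28.519514083862305) ell ((551.0679321289062, -158.2467498779297), (41.781986236572266, 52.62284469604492), 137.60757446289062)
[(48.6, 0), (49.2, 5), (49.4, 10), (49.3, 14), (50.0, 20), (52.0, 25), (53.6, 29), (54.8, 35), (55.8, 40), (56.4, 45), (56.8, 50), (57.0, 55), (56.8, 59), (56.6, 65), (56.0, 70), (55.1, 75), (53.8, 80), (52.4, 85), (50.7, 90), (48.7, 95), (46.4, 100), (46.3, 105), (47.1, 110), (47.5, 115), (47.5, 119), (47.3, 125), (46.9, 130), (46.4, 135), (45.8, 140), (45.8, 145), (45.4, 150), (45.6, 155), (45.6, 160), (45.3, 165), (46.2, 170), (47.6, 175)]
((416.8420104980469, 226.34686279296875), (24.084938049316406, 28.05522346496582), 64.74562072753906) ((537.0413818359375, -351.48687744140625), 13.47465705871582) ell ((537.132080078125, -351.49493408203125), (24.242433547973633, 24.839542388916016), 38.87204360961914)
[(26.5, 0), (26.8, 5), (26.8, 10), (26.6, 14), (26.3, 20), (25.8, 25), (25.1, 29), (24.2, 35), (23.7, 40), (24.4, 45), (25.1, 50), (25.8, 55), (26.3, 59), (26.6, 65), (26.7, 70), (26.7, 75), (26.5, 80), (26.1, 85), (25.5, 90), (24.9, 95), (24.1, 100), (24.7, 105), (25.1, 110), (25.5, 115), (26.1, 119), (26.5, 125), (26.6, 130), (26.6, 135), (26.4, 140), (26.0, 145), (25.4, 150), (24.6, 155), (24.0, 160), (24.6, 165), (25.4, 170), (26.1, 175)]
a [ 553.23 -307.35   50.  ]
b [ 585.13 -349.01   50.  ]
c [ 459.01 -377.2    50.  ]
d [ 593.24 -361.26   50.  ]
e [ 497.71 -432.33   50.  ]
blk l [ 551.47 -104.79   18.  ]
blk t [ 609.34 -157.75   18.  ]
blk r [ 552.05 -224.29   18.  ]
blk b [ 491.61 -170.03   18.  ]
groove far [ 585.4  -347.07   62.  ]
```

>>> send_rows(
  deltas=[
    {"x": 0, "y": 0.11, "z": -0.025, "spin": 0, "grip": 0},
    {"x": 0, "y": 0.11, "z": -0.025, "spin": 0, "grip": 0},
    {"x": 0.05, "y": 0.1, "z": -0.025, "spin": 0, "grip": 0},
    {"x": 0.1, "y": 0.02, "z": 0, "spin": 0, "grip": 0},
    {"x": 0.1, "y": 0, "z": 0, "spin": 0, "grip": 0},
    {"x": 0.08, "y": 0, "z": 0, "spin": 0, "grip": 0},
    {"x": 0, "y": 0, "z": 0, "spin": 0, "grip": 0},
    {"x": 0, "y": 0, "z": 0, "spin": 0, "grip": 0},
  ],
)

```text
clock: 2.25
ee_pos: [655.5, -190.7, 113.7]
orientation: [0.415, 0.573, -0.415, 0.572]
force: [1.1, -0.0, 1.1]
gripper_width: 85.2
```

```bash
python3 -c "
from h import *
f=snap('wrist','w3');st()
print(proj(f,(551,-164,59)),proj(f,(551,-164,110)))
g=pickle.load(open('w2.pkl','rb'));print('nose',plane(g,(216.5,147.4),110),'clamp',plane(g,(270.5,115),36))
a=cv2.imread('pics/w3.png');u,v=proj(f,(551,-164,70)).astype(int)
x=min(max(u-75,0),490);y=min(max(v-75,0),250);print(x,y)
cv2.imwrite('pics/w3c.png',cv2.resize(a[y:y+150,x:x+150],(600,600),interpolation=cv2.INTER_CUBIC))"
```

```text
t 2.3 p [ 656.7537 -191.051   115.6735] yaw(y) 18.128410410676576 F [0.1261 0.3001 1.3553] w 85.33057981968243 q [-0.4593  0.5457  1.3704 -0.0001  1.2223  0.7951] down [ 0.0028 -0.0015 -1.    ]
[242.3079 346.0147] [223.1053 409.3733]
nose [ 549.5605 -163.5466  110.    ] clamp [ 581.8578 -190.4745   36.    ]
163 250
```

View pics/w3c.png

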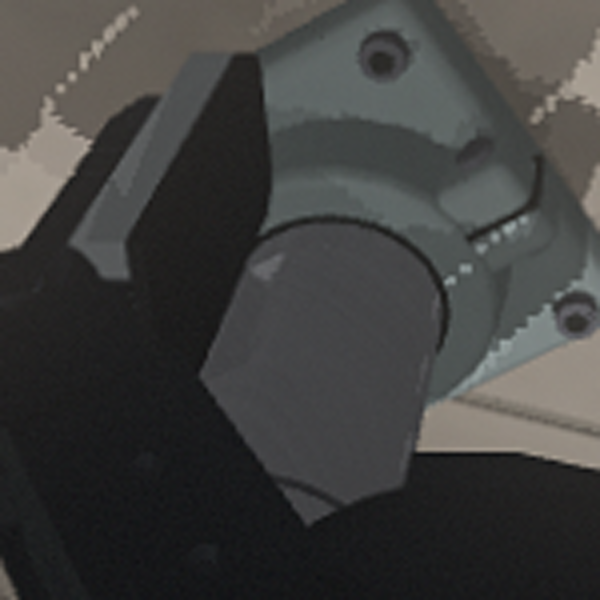

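```bash
python3 - <<'E'
from h import *
np.set_printoptions(precision=0,suppress=True)
f=pickle.load(open('w3.pkl','rb'));F=pickle.load(open('f0.pkl','rb'))
ax=np.array([550.5,-164])
def cyl(f,uv):
    c,d=ray(f,uv);o=c[:2]-ax;A=d[:2]@d[:2];B=o@d[:2];C=o@o-441;D=B*B-A*C
    if D<0:return None
    s=(-B-D**.5)/A;p=c+s*d;return np.degrees(np.arctan2(p[1]-ax[1],p[0]-ax[0])),p[2]
print('patch',cyl(f,(163+265/4,250+265/4)),cyl(f,(163+300/4,250+230/4)),cyl(f,(163+245/4,250+310/4)))
# unwrap sleeve from 3 views: columns angle -180..180 (2deg), rows z 112..34
rows=[]
for g in (f,F['side'],F['scene']):
    th=np.radians(np.arange(-180,180,1));zz=np.arange(112,32,-.5)
    M=np.array([[proj(g,(ax[0]+21*np.cos(a),ax[1]+21*np.sin(a),z)) for a in th] for z in zz],np.float32)
    im=cv2.remap(cv2.cvtColor(g['image'],cv2.COLOR_RGB2GRAY),M[...,0],M[...,1],1)
    cc=ray(g,(0,0))[0];n=np.cos(th-np.arctan2(cc[1]-ax[1],cc[0]-ax[0]))*np.hypot(*(cc[:2]-ax))<25
    im=im.copy();im[:,n]=0
    im=cv2.createCLAHE(4,(4,4)).apply(im);rows.append(cv2.resize(im,(792,190),interpolation=1))
cv2.imwrite('pics/unw.png',np.vstack(rows))
E
```

```text
patch (np.float64(49.335709397130856), np.float64(47.403178385383)) (np.float64(34.37666696152013), np.float64(39.74303392443355)) (np.float64(50.77028635572638), np.float64(59.45233318065425))
```

View pics/unw.png

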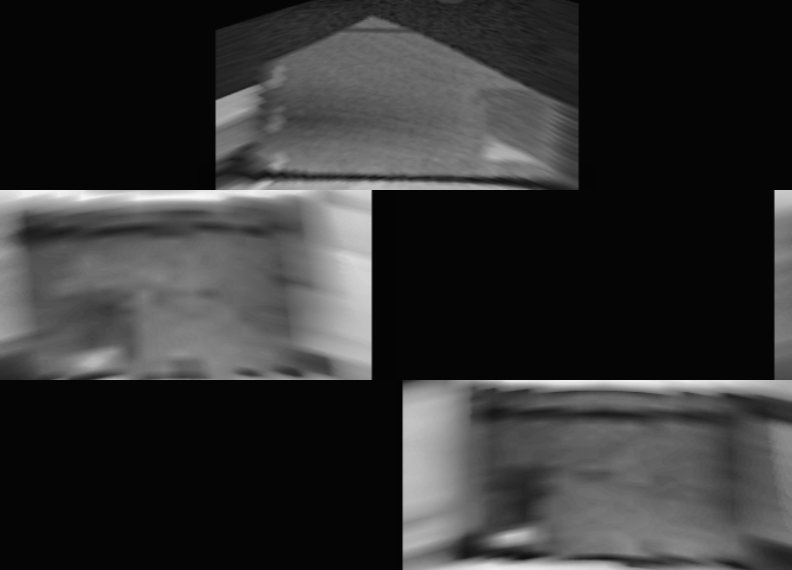

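>>> send_rows(
  deltas=[
    {"x": -0.1, "y": 0, "z": 0, "spin": 0, "grip": 0},
    {"x": -0.1, "y": 0, "z": 0, "spin": 0, "grip": 0},
    {"x": 0, "y": -0.082, "z": 0.0575, "spin": 0, "grip": 0},
    {"x": 0, "y": -0.082, "z": 0.0575, "spin": 0, "grip": 0},
    {"x": 0, "y": -0.082, "z": 0.0575, "spin": 0, "grip": 0},
    {"x": 0, "y": -0.082, "z": 0.0575, "spin": 0, "grip": 0},
    {"x": 0, "y": -0.082, "z": 0.0575, "spin": 0, "grip": 0},
    {"x": 0, "y": 0, "z": 0, "spin": 0.0675, "grip": 0},
    {"x": 0, "y": 0, "z": 0, "spin": 0, "grip": 0},
    {"x": 0, "y": 0, "z": 0, "spin": 0, "grip": 0},
  ],
  force=80,
)

```text
clock: 3.3
ee_pos: [537.0, -350.6, 195.7]
orientation: [0.453, 0.541, -0.453, 0.544]
force: [0.7, 0.5, 0.5]
gripper_width: 85.6
```

```bash
python3 - <<'E'
from h import *
f=snap('wrist','w4');o,T=st();im=f['image'];print('hex pred',proj(f,(537.1,-351.5,113)))
hsv=cv2.cvtColor(im,cv2.COLOR_RGB2HSV);m=((im.min(2)>140)&(hsv[...,1]<45)).astype(np.uint8)
u,v=proj(f,(537.1,-351.5,113)).astype(int);s=np.zeros_like(m);s[v-35:v+35,u-35:u+35]=m[v-35:v+35,u-35:u+35]
c=max(cv2.findContours(s,0,1)[0],key=cv2.contourArea);P=np.array([plane(f,q,113)[:2] for q in c[:,0]],np.float32)
print(cv2.contourArea(c),cv2.minEnclosingCircle(P),cv2.fitEllipse(P))
h=P-P.mean(0);print([(int(a),round(float(np.ptp(h@[np.cos(np.radians(a)),np.sin(np.radians(a))])),1)) for a in range(0,180,5)])
F=pickle.load(open('f0.pkl','rb'))
for n in('side','scene'):
    q=proj(F[n],(258,-519,374)).astype(int);print(n,q,F[n]['image'][q[1]-4:q[1]+5:4,q[0]-4:q[0]+5:4].tolist())
E
```

```text
t 3.35 p [ 537.0087 -350.0688  195.1445] yaw(y) 10.29315894570303 F [ 0.2388  0.3381 -0.1147] w 85.42437655830473 q [-0.7659  0.3627  1.4529  0.0002  1.3232  0.6252] down [ 0.0022 -0.0019 -1.    ]
hex pred [321.6428 217.8273]
812.5 ((537.2515869140625, -351.25762939453125), 13.600982666015625) ((537.6040649414062, -350.9976501464844), (23.581735610961914, 25.016155242919922), 18.959266662597656)
[(0, 25.7), (5, 25.7), (10, 25.5), (15, 25.2), (20, 24.6), (25, 24.2), (30, 24.3), (35, 24.1), (40, 24.1), (45, 24.5), (50, 25.2), (55, 25.8), (60, 26.2), (65, 26.5), (70, 26.6), (75, 26.6), (80, 26.3), (85, 25.8), (90, 25.1), (95, 24.4), (100, 23.9), (105, 24.8), (110, 25.7), (115, 26.4), (120, 26.9), (125, 27.1), (130, 27.2), (135, 27.1), (140, 26.7), (145, 26.2), (150, 25.4), (155, 24.5), (160, 24.1), (165, 24.6), (170, 25.2), (175, 25.5)]
side [179 151] [[[200, 194, 187], [199, 193, 185], [194, 187, 180]], [[199, 192, 183], [199, 192, 184], [196, 190, 181]], [[186, 180, 172], [192, 188, 185], [214, 210, 210]]]
scene [421  68] [[[101, 104, 102], [100, 104, 100], [101, 104, 101]], [[102, 104, 102], [100, 104, 101], [101, 104, 100]], [[103, 105, 102], [101, 105, 102], [101, 105, 102]]]
```

>>> send_rows(
  deltas=[
    {"x": 0.1, "y": 0, "z": 0.002, "spin": 0, "grip": 0},
    {"x": 0.1, "y": 0, "z": 0, "spin": 0, "grip": 0},
    {"x": 0.075, "y": 0, "z": 0, "spin": 0, "grip": 0},
    {"x": 0, "y": 0, "z": 0, "spin": 0, "grip": 0},
    {"x": 0, "y": 0, "z": 0, "spin": 0, "grip": 255},
    {"x": 0, "y": 0, "z": 0, "spin": 0, "grip": 255},
    {"x": 0, "y": 0, "z": 0, "spin": 0, "grip": 255},
    {"x": 0, "y": 0, "z": 0, "spin": 0, "grip": 255},
    {"x": 0, "y": 0, "z": 0, "spin": 0, "grip": 255},
    {"x": 0, "y": 0, "z": 0, "spin": 0, "grip": 255},
  ],
  force=80,
)

```text
clock: 4.35
ee_pos: [537.1, -351.5, 85.1]
orientation: [0.454, 0.541, -0.454, 0.543]
force: [-0.8, 1.7, 6.3]
gripper_width: 22.9
```

```bash
python3 -c "
from h import *
st()"
```

```text
t 4.35 p [ 537.1214 -351.4599   85.1115] yaw(y) 10.110134008210348 F [-0.758   1.7153  6.2795] w 22.89169497362915 q [-0.7674  0.4846  1.5229  0.0002  1.1315  0.6269] down [ 0.0019 -0.0016 -1.    ]
```

>>> send_rows(
  deltas=[
    {"x": -0.05, "y": 0, "z": 0, "spin": 0, "grip": 255},
    {"x": -0.1, "y": 0, "z": 0, "spin": 0, "grip": 255},
    {"x": -0.1, "y": 0, "z": 0, "spin": 0, "grip": 255},
    {"x": -0.07, "y": 0, "z": 0, "spin": 0, "grip": 255},
    {"x": 0, "y": 0.04, "z": -0.09, "spin": 0, "grip": 255},
    {"x": 0, "y": 0.04, "z": -0.1, "spin": 0, "grip": 255},
    {"x": 0, "y": 0.035, "z": -0.09, "spin": 0, "grip": 255},
    {"x": 0, "y": 0, "z": 0, "spin": 0, "grip": 255},
    {"x": 0, "y": 0, "z": 0, "spin": 0, "grip": 255},
  ],
)

```text
clock: 5.25
ee_pos: [561.7, -231.5, 210.7]
orientation: [0.453, 0.543, -0.454, 0.542]
force: [-0.5, 0.0, -3.9]
gripper_width: 23.0
```

```bash
python3 - <<'E'
from h import *
f=snap('wrist','w5');o,T=st()
for f in (f,pickle.load(open('w2.pkl','rb'))):
    im=f['image'];q=proj(f,(550.3,-163.7,110));print(q)
    g=cv2.cvtColor(im,cv2.COLOR_RGB2GRAY)
    # radial search of outer rim: sample along world radii at z=110, strongest drop 17..25mm
    for c in [np.array([550.3,-163.7])]:
      for it in range(4):
        pts=[]
        for a in np.radians(range(0,360,5)):
            r=np.arange(17,25,.25);uv=np.array([proj(f,(c[0]+k*np.cos(a),c[1]+k*np.sin(a),110)) for k in r],np.float32)
            if uv[:,0].min()<0 or uv[:,1].min()<0 or uv[:,1].max()>398:continue
            v=cv2.remap(g,uv[None,:,0],uv[None,:,1],1)[0].astype(float);d=v[3:]-v[:-3]
            i=d.argmin()
            if d[i]<-25:pts.append([c[0]+r[i+1]*np.cos(a)+.12*np.cos(a),c[1]+(r[i+1]+.12)*np.sin(a)])
        P=np.array(pts)
        A=np.c_[2*P,np.ones(len(P))]
        for _ in range(4):
            s=np.linalg.lstsq(A,(P**2).sum(1),rcond=None)[0];R=np.sqrt(s[2]+s[:2]@s[:2]);e=abs(np.hypot(*(P-s[:2]).T)-R);k=e<max(1,2*np.median(e));P,A=P[k],A[k]
        c=s[:2]
      print(c,R,len(P))
E
```

```text
t 5.3 p [ 561.6133 -232.4661  210.7742] yaw(y) 10.132056654899815 F [-0.2524 -0.1156 -3.3324] w 23.186169209375176 q [-0.5908  0.2692  1.5374 -0.0006  1.3359  0.8033] down [-0.001  0.    -1.   ]
[232.3636 208.0171]
[ 549.5027 -163.1671] 20.220311510752403 46
[216.8683 146.6193]
[ 549.8138 -163.1959] 19.959501316606023 63
```

>>> send_rows(
  deltas=[
    {"x": 0, "y": 0, "z": -0.088, "spin": 0, "grip": 255},
    {"x": 0, "y": 0.001, "z": -0.088, "spin": 0, "grip": 255},
    {"x": 0, "y": 0, "z": 0, "spin": 0, "grip": 255},
    {"x": 0, "y": 0, "z": 0, "spin": 0, "grip": 255},
    {"x": 0.04, "y": 0, "z": 0, "spin": 0, "grip": 255},
    {"x": 0.05, "y": 0, "z": 0, "spin": 0, "grip": 255},
    {"x": 0.04, "y": 0, "z": 0, "spin": 0, "grip": 255},
    {"x": 0, "y": 0, "z": 0, "spin": 0, "grip": 255},
    {"x": 0, "y": 0, "z": 0, "spin": 0, "grip": 255},
  ],
)

```text
clock: 6.2
ee_pos: [550.0, -164.4, 159.6]
orientation: [0.454, 0.542, -0.455, 0.542]
force: [0.3, -0.2, -2.7]
gripper_width: 23.2
```

```bash
python3 -c "
from h import *
st()"
```

```text
t 6.2 p [ 550.0293 -164.3728  159.6035] yaw(y) 10.026491048070676 F [ 0.2609 -0.1707 -2.6599] w 23.191446438604427 q [-0.5006  0.2352  1.6841 -0.0004  1.2224  0.8954] down [-0.0003 -0.0003 -1.    ]
```

>>> send_rows(
  deltas=[
    {"x": 0.006, "y": 0, "z": 0, "spin": 0, "grip": 255},
    {"x": 0.006, "y": 0, "z": 0, "spin": 0, "grip": 255},
    {"x": 0.006, "y": 0, "z": 0, "spin": 0, "grip": 255},
    {"x": 0, "y": 0, "z": 0, "spin": 0, "grip": 255},
  ],
)

```text
clock: 6.6
ee_pos: [550.0, -163.6, 152.1]
orientation: [0.454, 0.542, -0.454, 0.542]
force: [0.0, -2.1, -3.8]
gripper_width: 22.7
```

>>> send_rows(
  deltas=[
    {"x": 0.003, "y": 0, "z": 0, "spin": 0, "grip": 255},
    {"x": 0.003, "y": 0, "z": 0, "spin": 0, "grip": 255},
    {"x": 0, "y": 0, "z": 0, "spin": 0, "grip": 255},
  ],
)

```text
clock: 6.9
ee_pos: [549.9, -163.7, 149.8]
orientation: [0.454, 0.542, -0.454, 0.542]
force: [-3.3, -3.5, -3.0]
gripper_width: 22.8
```

>>> send_rows(
  deltas=[
    {"x": 0, "y": -0.0015, "z": 0.001, "spin": 0, "grip": 255},
    {"x": 0.0015, "y": 0, "z": 0, "spin": 0, "grip": 255},
    {"x": 0, "y": 0, "z": 0, "spin": 0, "grip": 255},
  ],
)

```text
clock: 7.2
ee_pos: [549.8, -163.8, 149.3]
orientation: [0.454, 0.542, -0.454, 0.542]
force: [-0.3, -4.1, -1.3]
gripper_width: 23.1
```

>>> send_rows(
  deltas=[
    {"x": 0.0015, "y": 0, "z": 0, "spin": 0, "grip": 255},
    {"x": 0, "y": 0, "z": 0, "spin": 0, "grip": 255},
  ],
)

```text
clock: 7.4
ee_pos: [549.7, -163.8, 148.7]
orientation: [0.454, 0.542, -0.454, 0.542]
force: [-1.4, -4.2, -0.8]
gripper_width: 23.0
```

>>> send_rows(
  deltas=[
    {"x": 0.0015, "y": 0, "z": 0.001, "spin": 0, "grip": 255},
    {"x": 0, "y": 0, "z": 0, "spin": 0, "grip": 255},
  ],
)

```text
clock: 7.6
ee_pos: [549.7, -163.9, 148.1]
orientation: [0.454, 0.542, -0.454, 0.542]
force: [0.1, -3.5, 0.0]
gripper_width: 22.8
```

>>> send_rows(
  deltas=[
    {"x": 0.001, "y": 0, "z": 0, "spin": 0, "grip": 255},
    {"x": 0, "y": 0, "z": 0, "spin": 0, "grip": 255},
  ],
)

```text
clock: 7.8
ee_pos: [549.7, -163.9, 147.8]
orientation: [0.454, 0.542, -0.454, 0.542]
force: [-0.5, -3.3, 1.5]
gripper_width: 23.0
```

>>> send_rows(
  deltas=[
    {"x": 0.001, "y": 0, "z": 0, "spin": 0, "grip": 255},
    {"x": 0, "y": 0, "z": 0, "spin": 0, "grip": 255},
  ],
)

```text
clock: 8.0
ee_pos: [549.7, -164.0, 147.5]
orientation: [0.454, 0.542, -0.454, 0.542]
force: [-2.0, -2.4, 2.8]
gripper_width: 22.5
```

>>> send_rows(
  deltas=[
    {"x": 0.0015, "y": 0, "z": 0.0005, "spin": 0, "grip": 255},
    {"x": 0.0015, "y": 0, "z": 0, "spin": 0, "grip": 255},
    {"x": 0, "y": 0, "z": 0, "spin": 0, "grip": 255},
  ],
)

```text
clock: 8.3
ee_pos: [549.8, -164.0, 146.7]
orientation: [0.454, 0.542, -0.454, 0.542]
force: [-3.4, -1.3, 5.8]
gripper_width: 22.7
```

>>> send_rows(
  deltas=[
    {"x": 0.0015, "y": 0, "z": 0, "spin": 0, "grip": 255},
    {"x": 0, "y": 0, "z": 0, "spin": 0, "grip": 255},
  ],
)

```text
clock: 8.5
ee_pos: [549.8, -164.0, 146.4]
orientation: [0.454, 0.542, -0.454, 0.542]
force: [-3.8, -1.0, 8.7]
gripper_width: 22.3
```

>>> send_rows(
  deltas=[
    {"x": 0.002, "y": -0.001, "z": 0, "spin": 0, "grip": 255},
    {"x": 0, "y": 0, "z": 0, "spin": 0.07, "grip": 255},
    {"x": 0, "y": 0, "z": 0, "spin": 0.07, "grip": 255},
    {"x": 0, "y": 0, "z": 0, "spin": 0.07, "grip": 255},
    {"x": 0, "y": 0, "z": 0, "spin": 0.07, "grip": 255},
  ],
)

```text
clock: 9.0
ee_pos: [549.8, -164.3, 145.5]
orientation: [0.593, 0.386, -0.592, 0.387]
force: [-1.5, -3.4, 6.5]
gripper_width: 22.9
```

>>> send_rows(
  deltas=[
    {"x": 0, "y": 0, "z": 0, "spin": -0.07, "grip": 255},
    {"x": 0, "y": 0, "z": 0, "spin": -0.07, "grip": 255},
    {"x": 0, "y": 0, "z": 0, "spin": -0.07, "grip": 255},
    {"x": 0, "y": 0, "z": 0, "spin": -0.07, "grip": 255},
  ],
)

```text
clock: 9.4
ee_pos: [549.7, -164.1, 145.3]
orientation: [0.453, 0.543, -0.452, 0.544]
force: [-0.8, -1.0, 6.0]
gripper_width: 23.1
```

>>> send_rows(
  deltas=[
    {"x": 0.001, "y": 0, "z": 0, "spin": -0.07, "grip": 255},
    {"x": 0.001, "y": 0, "z": 0, "spin": -0.07, "grip": 255},
    {"x": 0.001, "y": 0, "z": 0, "spin": -0.07, "grip": 255},
    {"x": 0, "y": 0, "z": 0, "spin": -0.07, "grip": 255},
  ],
)

```text
clock: 9.8
ee_pos: [549.5, -163.9, 144.6]
orientation: [0.277, 0.651, -0.276, 0.651]
force: [-3.6, -1.1, 9.6]
gripper_width: 22.9
```

>>> send_rows(
  deltas=[
    {"x": 0.001, "y": 0, "z": 0, "spin": 0.07, "grip": 255},
    {"x": 0.001, "y": 0, "z": 0, "spin": 0.07, "grip": 255},
    {"x": 0, "y": 0, "z": 0, "spin": 0.07, "grip": 255},
    {"x": 0, "y": 0, "z": 0, "spin": 0.07, "grip": 255},
  ],
)

```text
clock: 10.2
ee_pos: [549.8, -164.1, 144.3]
orientation: [0.456, 0.541, -0.455, 0.541]
force: [-4.7, 0.1, 12.0]
gripper_width: 23.2
```

>>> send_rows(
  deltas=[
    {"x": 0.001, "y": -0.001, "z": 0, "spin": 0.07, "grip": 255},
    {"x": 0.001, "y": 0, "z": 0, "spin": 0.07, "grip": 255},
    {"x": 0, "y": 0, "z": 0, "spin": 0.07, "grip": 255},
    {"x": 0, "y": 0, "z": 0, "spin": 0.07, "grip": 255},
    {"x": 0, "y": 0, "z": 0, "spin": -0.07, "grip": 255},
    {"x": 0, "y": 0, "z": 0, "spin": -0.07, "grip": 255},
    {"x": 0, "y": 0, "z": 0, "spin": -0.07, "grip": 255},
    {"x": 0, "y": 0, "z": 0, "spin": -0.07, "grip": 255},
  ],
)

```text
clock: 11.0
ee_pos: [549.8, -164.1, 144.1]
orientation: [0.453, 0.543, -0.452, 0.544]
force: [-4.6, 0.3, 14.1]
gripper_width: 22.9
```

>>> send_rows(
  deltas=[
    {"x": 0.0005, "y": 0, "z": 0, "spin": -0.07, "grip": 255},
    {"x": 0.0005, "y": 0, "z": 0, "spin": -0.07, "grip": 255},
    {"x": 0, "y": 0, "z": 0, "spin": -0.07, "grip": 255},
    {"x": 0, "y": 0, "z": 0, "spin": -0.07, "grip": 255},
    {"x": 0, "y": 0, "z": 0, "spin": 0.07, "grip": 255},
    {"x": 0, "y": 0, "z": 0, "spin": 0.07, "grip": 255},
    {"x": 0, "y": 0, "z": 0, "spin": 0.07, "grip": 255},
    {"x": 0, "y": 0, "z": 0, "spin": 0.07, "grip": 255},
  ],
)

```text
clock: 11.8
ee_pos: [549.7, -164.1, 144.0]
orientation: [0.456, 0.54, -0.455, 0.542]
force: [-5.4, 0.2, 15.9]
gripper_width: 22.8
```

>>> send_rows(
  deltas=[
    {"x": 0, "y": -0.0015, "z": 0, "spin": 0.07, "grip": 255},
    {"x": 0, "y": 0, "z": 0, "spin": 0.07, "grip": 255},
    {"x": 0, "y": 0, "z": 0, "spin": 0.07, "grip": 255},
    {"x": 0, "y": 0, "z": 0, "spin": 0.07, "grip": 255},
    {"x": 0, "y": 0, "z": 0, "spin": -0.07, "grip": 255},
    {"x": 0, "y": 0, "z": 0, "spin": -0.07, "grip": 255},
    {"x": 0, "y": 0, "z": 0, "spin": -0.07, "grip": 255},
    {"x": 0, "y": 0, "z": 0, "spin": -0.07, "grip": 255},
  ],
)

```text
clock: 12.6
ee_pos: [549.7, -164.2, 144.1]
orientation: [0.454, 0.542, -0.452, 0.544]
force: [-2.9, 0.3, 15.0]
gripper_width: 23.0
```

>>> send_rows(
  deltas=[
    {"x": 0, "y": 0, "z": 0, "spin": -0.07, "grip": 255},
    {"x": 0, "y": 0, "z": 0, "spin": -0.07, "grip": 255},
    {"x": 0, "y": 0, "z": 0, "spin": -0.07, "grip": 255},
    {"x": 0, "y": 0, "z": 0, "spin": -0.07, "grip": 255},
    {"x": 0, "y": 0, "z": 0, "spin": 0.07, "grip": 255},
    {"x": 0, "y": 0, "z": 0, "spin": 0.07, "grip": 255},
    {"x": 0, "y": 0, "z": 0, "spin": 0.07, "grip": 255},
    {"x": 0, "y": 0, "z": 0, "spin": 0.07, "grip": 255},
  ],
)

```text
clock: 13.4
ee_pos: [549.6, -164.1, 144.1]
orientation: [0.456, 0.54, -0.455, 0.542]
force: [-2.7, 0.1, 14.0]
gripper_width: 22.6
```

>>> send_rows(
  deltas=[
    {"x": 0, "y": 0, "z": 0, "spin": 0.07, "grip": 255},
    {"x": 0, "y": 0, "z": 0, "spin": 0.07, "grip": 255},
    {"x": 0, "y": 0, "z": 0, "spin": 0.07, "grip": 255},
    {"x": 0, "y": 0, "z": 0, "spin": 0.07, "grip": 255},
    {"x": 0, "y": 0, "z": 0, "spin": -0.07, "grip": 255},
    {"x": 0, "y": 0, "z": 0, "spin": -0.07, "grip": 255},
    {"x": 0, "y": 0, "z": 0, "spin": -0.07, "grip": 255},
    {"x": 0, "y": 0, "z": 0, "spin": -0.07, "grip": 255},
  ],
)

```text
clock: 14.2
ee_pos: [549.6, -164.1, 144.1]
orientation: [0.454, 0.542, -0.452, 0.544]
force: [-1.6, 1.5, 14.4]
gripper_width: 23.0
```

>>> send_rows(
  deltas=[
    {"x": -0.0035, "y": 0, "z": 0, "spin": 0, "grip": 255},
    {"x": -0.0035, "y": 0, "z": 0, "spin": 0, "grip": 255},
    {"x": 0, "y": 0, "z": 0, "spin": 0, "grip": 255},
  ],
)

```text
clock: 14.5
ee_pos: [549.4, -164.1, 144.8]
orientation: [0.455, 0.541, -0.453, 0.543]
force: [3.4, -0.9, 4.3]
gripper_width: 22.4
```

>>> send_rows(
  deltas=[
    {"x": 0, "y": 0, "z": 0, "spin": 0, "grip": 0},
    {"x": 0, "y": 0, "z": 0, "spin": 0, "grip": 0},
    {"x": 0, "y": 0, "z": 0, "spin": 0, "grip": 0},
    {"x": 0, "y": 0, "z": 0, "spin": 0, "grip": 0},
    {"x": 0, "y": 0, "z": 0, "spin": 0, "grip": 0},
  ],
)

```text
clock: 15.0
ee_pos: [547.9, -164.2, 143.8]
orientation: [0.454, 0.542, -0.454, 0.542]
force: [0.3, 0.5, 0.1]
gripper_width: 85.3
```

>>> send_rows(
  deltas=[
    {"x": -0.1, "y": 0, "z": 0, "spin": 0, "grip": 0},
    {"x": -0.12, "y": 0, "z": 0, "spin": 0, "grip": 0},
    {"x": 0, "y": -0.05, "z": 0.094, "spin": 0, "grip": 0},
    {"x": 0, "y": -0.05, "z": 0.094, "spin": 0, "grip": 0},
    {"x": 0, "y": -0.05, "z": 0.094, "spin": 0, "grip": 0},
    {"x": 0, "y": -0.05, "z": 0.094, "spin": 0, "grip": 0},
    {"x": 0, "y": -0.05, "z": 0.094, "spin": 0, "grip": 0},
    {"x": 0, "y": -0.05, "z": 0.094, "spin": 0, "grip": 0},
    {"x": 0, "y": -0.05, "z": 0.094, "spin": 0, "grip": 0},
  ],
)

```text
clock: 15.9
ee_pos: [455.7, -449.6, 232.0]
orientation: [0.454, 0.542, -0.454, 0.542]
force: [0.4, -0.1, 0.2]
gripper_width: 85.6
```

>>> send_rows(
  deltas=[
    {"x": 0, "y": 0, "z": 0, "spin": -0.0555, "grip": 0},
    {"x": 0, "y": 0, "z": 0, "spin": -0.0555, "grip": 0},
    {"x": 0, "y": 0, "z": 0, "spin": -0.0555, "grip": 0},
    {"x": 0, "y": 0, "z": 0, "spin": -0.0555, "grip": 0},
    {"x": 0.1, "y": 0, "z": 0, "spin": 0, "grip": 0},
    {"x": 0, "y": 0, "z": 0, "spin": 0, "grip": 0},
    {"x": 0, "y": 0, "z": 0, "spin": 0, "grip": 0},
  ],
)

```text
clock: 16.6
ee_pos: [456.1, -447.3, 191.3]
orientation: [0.318, 0.633, -0.316, 0.631]
force: [-1.1, 0.2, 0.5]
gripper_width: 85.3
```

```bash
python3 - <<'E'
from h import *
f=snap('wrist','w6');s=snap('side','s6');st()
u,v=proj(f,(457.3,-447.4,70));print(u,v)
im=f['image'][:,:,::-1];a=im[100:350,170:470]
b=s['image'][140:230,280:370,::-1]
p=np.zeros((500,800,3),np.uint8);p[:,:500]=cv2.resize(a,(500,417),interpolation=2).repeat(1,0)[0:1]*0
p[:417,:500]=cv2.resize(a,(500,417),interpolation=2);p[:300,500:]=cv2.resize(b,(300,300),interpolation=2)
cv2.imwrite('pics/w6c.png',p)
E
```

```text
t 16.7 p [ 457.0207 -448.6698  193.7876] yaw(y) 36.74188889582134 F [ 0.9003 -0.6428  0.8295] w 85.3387491461331 q [-0.9645  0.3629  1.4553  0.      1.3213 -0.035 ] down [ 0.0012 -0.0017 -1.    ]
321.30250273463145 200.2297370407543
```

View pics/w6c.png

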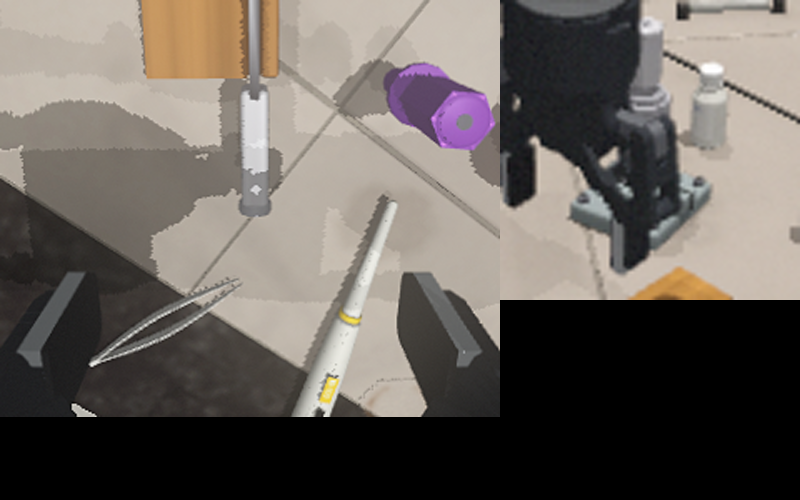

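```bash
python3 - <<'E'
from h import *
f=pickle.load(open('w6.pkl','rb'));o,T=st();p=o['ee_pos']
im=f['image'].astype(int);hsv=cv2.cvtColor(f['image'],cv2.COLOR_RGB2HSV)
# handle profile along rows: bright/low sat in column window
for r in (160,170,180,190,200,210,220):
    row=im[r,300:345].mean(1).astype(int);print(r,row.tolist())
print('col',im[145:235,322].mean(1).astype(int).tolist())
for uv in ((322.5,154),(322.7,227.1)):
    q=plane(f,uv,64);print(q,'in tool',T.T@(q-p))
E
```

```text
t 16.7 p [ 457.0207 -448.6698  193.7876] yaw(y) 36.74188889582134 F [ 0.9003 -0.6428  0.8295] w 85.3387491461331 q [-0.9645  0.3629  1.4553  0.      1.3213 -0.035 ] down [ 0.0012 -0.0017 -1.    ]
160 [168, 119, 120, 123, 124, 122, 122, 128, 131, 127, 137, 132, 123, 120, 145, 186, 206, 219, 222, 223, 225, 226, 228, 205, 186, 227, 227, 228, 225, 208, 181, 158, 179, 178, 178, 178, 177, 178, 178, 178, 178, 177, 178, 178, 179]
170 [194, 179, 132, 135, 136, 137, 135, 136, 137, 137, 138, 133, 123, 119, 140, 181, 205, 217, 219, 219, 220, 220, 219, 219, 220, 222, 223, 227, 223, 206, 182, 161, 177, 176, 176, 176, 176, 177, 177, 178, 177, 178, 178, 179, 178]
180 [192, 195, 181, 135, 136, 138, 131, 116, 116, 117, 117, 113, 104, 102, 118, 167, 204, 216, 219, 219, 218, 218, 217, 218, 218, 220, 221, 224, 220, 204, 181, 161, 179, 178, 179, 178, 179, 178, 178, 177, 178, 178, 177, 176, 178]
190 [137, 130, 125, 131, 117, 118, 117, 118, 117, 116, 117, 117, 117, 113, 120, 160, 191, 205, 210, 210, 209, 209, 209, 209, 210, 212, 213, 217, 213, 200, 176, 116, 116, 118, 118, 117, 115, 148, 182, 179, 179, 178,
[... 594 characters left out ...]
39, 140, 139, 140, 142, 139, 135, 121, 96, 139, 179, 176, 175, 175, 175, 176, 175, 174, 174, 176, 176, 176]
col [131, 129, 128, 126, 124, 122, 120, 119, 117, 115, 114, 110, 109, 105, 125, 228, 223, 221, 221, 220, 220, 220, 220, 219, 220, 219, 220, 219, 219, 218, 218, 218, 218, 218, 217, 217, 217, 218, 217, 217, 215, 228, 227, 229, 208, 209, 209, 208, 208, 208, 208, 208, 208, 208, 208, 209, 209, 209, 212, 195, 137, 138, 139, 139, 140, 135, 175, 212, 210, 211, 174, 136, 138, 139, 139, 139, 138, 138, 129, 128, 124, 127, 125, 123, 120, 167, 174, 172, 170, 170]
[ 488.1954 -425.5031   64.    ] in tool [129.7854  38.8473  -0.1864]
[ 436.4804 -464.5671   64.    ] in tool [129.7897 -25.9624   0.1806]
```

>>> send_rows(
  deltas=[
    {"x": 0.1, "y": 0.01, "z": 0, "spin": 0, "grip": 110},
    {"x": 0.1, "y": 0.01, "z": 0, "spin": 0, "grip": 110},
    {"x": 0.1, "y": 0, "z": 0, "spin": 0, "grip": 110},
    {"x": 0.058, "y": 0, "z": 0, "spin": 0, "grip": 110},
    {"x": 0, "y": 0, "z": 0, "spin": 0, "grip": 110},
    {"x": 0, "y": 0, "z": 0, "spin": 0, "grip": 255},
    {"x": 0, "y": 0, "z": 0, "spin": 0, "grip": 255},
    {"x": 0, "y": 0, "z": 0, "spin": 0, "grip": 255},
    {"x": 0, "y": 0, "z": 0, "spin": 0, "grip": 255},
    {"x": 0, "y": 0, "z": 0, "spin": 0, "grip": 255},
  ],
  force=100,
)

```text
clock: 17.7
ee_pos: [464.3, -445.1, 52.2]
orientation: [0.316, 0.63, -0.318, 0.634]
force: [-1.4, 1.3, 6.7]
gripper_width: 12.4
```

```bash
python3 -c "
from h import *
st()"
```

```text
t 17.7 p [ 464.2965 -445.0981   52.1637] yaw(y) 36.74074059618939 F [-1.3728  1.3154  6.7369] w 12.41901158391561 q [-0.9519  0.5309  1.5315  0.0002  1.0739 -0.0224] down [ 0.0032 -0.0042 -1.    ]
```

>>> send_rows(
  deltas=[
    {"x": -0.05, "y": 0, "z": 0, "spin": 0, "grip": 255},
    {"x": -0.1, "y": 0, "z": 0, "spin": 0, "grip": 255},
    {"x": 0, "y": 0.022, "z": -0.0665, "spin": 0, "grip": 255},
    {"x": 0, "y": 0.022, "z": -0.0665, "spin": 0, "grip": 255},
    {"x": 0, "y": 0.022, "z": -0.0665, "spin": 0, "grip": 255},
    {"x": 0, "y": 0.022, "z": -0.0665, "spin": 0, "grip": 255},
    {"x": 0, "y": 0, "z": -0.0665, "spin": 0, "grip": 255},
    {"x": 0, "y": 0, "z": 0, "spin": -0.048, "grip": 255},
    {"x": 0, "y": 0, "z": 0, "spin": -0.048, "grip": 255},
    {"x": 0, "y": 0, "z": 0, "spin": 0, "grip": 255},
  ],
)

```text
clock: 18.7
ee_pos: [411.8, -315.8, 109.9]
orientation: [0.251, 0.66, -0.252, 0.661]
force: [0.4, 0.0, -0.7]
gripper_width: 12.3
```

>>> send_rows(
  deltas=[
    {"x": 0, "y": 0, "z": 0, "spin": 0, "grip": 255},
  ],
)

```text
clock: 18.8
ee_pos: [411.9, -316.0, 109.6]
orientation: [0.252, 0.66, -0.253, 0.661]
force: [0.1, 0.7, -1.1]
gripper_width: 12.0
```

```bash
python3 - <<'E'
from h import *
f=snap('wrist','w7');s=snap('side','s7');c=snap('scene','c7');o,T=st();p=o['ee_pos'];u=T[:,1]
ax=np.array([549.7,-163.7]);us=np.array([.6652,.7466]);d=p[:2]-ax
print('along',d@us,'lat(left+)',us[0]*d[1]-us[1]*d[0])
tip=p+u*151;tip[2]=p[2]-14.2
print('pred tip',tip,[proj(g,tip) for g in (f,s,c)])
for g in(f,s,c):print('axis slot',proj(g,(*ax,59)))
a=f['image'][0:400,160:560,::-1];b=s['image'][150:270,260:380,::-1]
q=np.zeros((400,800,3),np.uint8);q[:,:400]=a;q[:,400:]=cv2.resize(b,(400,400),interpolation=2)
cv2.imwrite('pics/w7c.png',q)
E
```

```text
t 18.95 p [ 411.6959 -315.8677  109.1063] yaw(y) 48.18654462451998 F [ 0.1102 -0.328  -1.756 ] w 12.600607405649905 q [-0.8876  0.1661  1.8753 -0.      1.0998 -0.1578] down [ 0.0002 -0.0003 -1.    ]
along -205.4087296516925 lat(left+) 1.8118891479767711
pred tip [ 512.3688 -203.3245   94.9063] [array([319.0705, -86.4035]), array([311.2629, 181.3705]), array([322.8859, 224.5433])]
axis slot [ 321.9678 -179.3529]
axis slot [322.7383 183.7042]
axis slot [305.7329 248.0761]
```

```bash
python3 - <<'E'
from h import *
f=pickle.load(open('w7.pkl','rb'));o,T=st();p=o['ee_pos']
g=cv2.cvtColor(f['image'],cv2.COLOR_RGB2GRAY)
for r in (2,12,22,32,50,70,90,120,150,180):
    print(r,g[r,300:342].tolist())
for uv in ((320,2),(320,22),(320,50),(320,90),(320,150)):
    q=plane(f,uv,p[2]-14.2+27);print(uv,T.T@(q-p))
E
```

```text
t 18.95 p [ 411.6959 -315.8677  109.1063] yaw(y) 48.18654462451998 F [ 0.1102 -0.328  -1.756 ] w 12.600607405649905 q [-0.8876  0.1661  1.8753 -0.      1.0998 -0.1578] down [ 0.0002 -0.0003 -1.    ]
2 [173, 162, 144, 161, 162, 161, 162, 161, 162, 158, 144, 168, 157, 148, 139, 130, 121, 112, 106, 108, 110, 111, 111, 111, 121, 166, 187, 185, 185, 185, 186, 186, 187, 186, 188, 188, 188, 188, 188, 186, 186, 195]
12 [185, 186, 186, 186, 187, 187, 187, 185, 176, 166, 160, 179, 168, 159, 150, 140, 132, 122, 113, 108, 110, 111, 112, 113, 122, 167, 190, 188, 188, 187, 188, 188, 188, 188, 188, 189, 188, 187, 188, 188, 188, 188]
22 [185, 185, 185, 185, 186, 187, 187, 187, 187, 187, 188, 186, 178, 170, 161, 152, 143, 134, 123, 116, 110, 111, 113, 114, 119, 138, 165, 184, 190, 190, 190, 190, 190, 191, 190, 190, 190, 190, 190, 189, 188, 188]
32 [183, 184, 184, 184, 185, 185, 185, 186, 186, 186, 188, 193, 185, 177, 170, 163, 154, 144, 134, 124, 117, 113, 114, 115, 113, 146, 161, 155, 163, 165, 164, 165, 165, 162, 170, 186, 192, 191, 191, 190, 189, 189]
50 [184, 184, 184, 184, 185, 184, 184, 184, 18
[... 735 characters left out ...]
 193, 193, 193, 193, 194, 194, 194, 194, 194, 195, 195, 195, 195, 195, 196]
150 [195, 196, 195, 195, 195, 196, 195, 195, 196, 196, 196, 196, 196, 198, 198, 198, 199, 196, 187, 180, 170, 161, 152, 143, 130, 164, 200, 197, 196, 197, 196, 197, 197, 197, 196, 196, 197, 197, 197, 197, 197, 197]
180 [194, 194, 194, 195, 194, 194, 194, 194, 194, 195, 196, 195, 185, 172, 175, 175, 176, 177, 179, 178, 172, 162, 152, 142, 129, 162, 199, 196, 196, 195, 196, 195, 195, 196, 196, 197, 196, 196, 196, 196, 196, 197]
(320, 2) [-12.8096 113.4381   0.2439]
(320, 22) [-12.8091 107.4503   0.2408]
(320, 50) [-12.8084  98.7935   0.2366]
(320, 90) [-12.8073  85.793    0.2307]
(320, 150) [-12.8055  64.6067   0.2221]
```

>>> send_rows(
  deltas=[
    {"x": 0.06, "y": 0, "z": 0.0055, "spin": 0, "grip": 255},
    {"x": 0.06, "y": 0, "z": 0, "spin": 0, "grip": 255},
    {"x": 0, "y": 0, "z": 0, "spin": 0, "grip": 255},
    {"x": 0, "y": 0, "z": 0, "spin": 0, "grip": 255},
    {"x": 0, "y": 0, "z": 0, "spin": 0, "grip": 255},
  ],
)

```text
clock: 19.45
ee_pos: [414.0, -318.0, 62.3]
orientation: [0.252, 0.66, -0.252, 0.661]
force: [0.6, -0.8, -0.3]
gripper_width: 12.2
```

```bash
cat >>h.py <<'E'
def sl():
    o,T=st();ax=np.array([549.7,-163.7]);us=np.array([.6652,.7466]);d=o['ee_pos'][:2]-ax
    print('along',d@us,'tip',d@us+151,'lat(left+)',us[0]*d[1]-us[1]*d[0],'Fu',o['force'][:2]@us)
E
python3 -c "
from h import *
sl()"
```

```text
t 19.45 p [ 413.9787 -317.9942   62.2937] yaw(y) 48.24877280625876 F [ 0.6228 -0.7946 -0.2812] w 12.213027501180562 q [-0.8868  0.2477  1.8882  0.      1.0033 -0.1581] down [ 0.0015 -0.0018 -1.    ]
along -205.47784417849266 tip -54.47784417849266 lat(left+) -1.306928396528491 Fu -0.17891566747530546
```

>>> send_rows(
  deltas=[
    {"x": 0.006, "y": 0, "z": 0, "spin": 0, "grip": 255},
    {"x": 0, "y": 0, "z": 0, "spin": 0, "grip": 255},
  ],
)

```text
clock: 19.65
ee_pos: [413.6, -317.5, 59.2]
orientation: [0.252, 0.66, -0.252, 0.661]
force: [-0.2, 0.4, -1.4]
gripper_width: 12.1
```

>>> send_rows(
  deltas=[
    {"x": 0, "y": 0, "z": 0, "spin": 0, "grip": 255},
  ],
)

```text
clock: 19.75
ee_pos: [413.4, -317.3, 58.9]
orientation: [0.252, 0.661, -0.252, 0.661]
force: [-0.8, -0.5, -1.6]
gripper_width: 12.2
```

>>> send_rows(
  deltas=[
    {"x": 0, "y": 0, "z": 0, "spin": 0, "grip": 255},
  ],
)

```text
clock: 19.85
ee_pos: [413.3, -317.2, 58.8]
orientation: [0.252, 0.661, -0.252, 0.661]
force: [1.1, 0.4, -1.0]
gripper_width: 12.2
```

>>> send_rows(
  deltas=[
    {"x": 0, "y": 0, "z": 0, "spin": 0, "grip": 255},
  ],
)

```text
clock: 19.95
ee_pos: [413.3, -317.1, 58.6]
orientation: [0.252, 0.661, -0.252, 0.661]
force: [-0.8, -0.7, -1.5]
gripper_width: 12.2
```

```bash
python3 -c "
from h import *
sl()"
```

```text
t 19.95 p [ 413.2956 -317.1438   58.621 ] yaw(y) 48.269556436869536 F [-0.7936 -0.665  -1.494 ] w 12.245736200062874 q [-0.8867  0.253   1.8905 -0.      0.9979 -0.1584] down [ 0.0001 -0.0001 -1.    ]
along -205.2973791680426 tip -54.297379168042596 lat(left+) -0.23132597425838242 Fu -1.0243584786367945
```

>>> send_rows(
  deltas=[
    {"x": -0.0025, "y": 0.02, "z": 0, "spin": 0, "grip": 255},
    {"x": 0, "y": 0.02, "z": 0, "spin": 0, "grip": 255},
    {"x": 0, "y": 0.02, "z": 0, "spin": 0, "grip": 255},
    {"x": 0, "y": 0.015, "z": 0, "spin": 0, "grip": 255},
    {"x": 0, "y": 0.01, "z": 0, "spin": 0, "grip": 255},
    {"x": 0, "y": 0.01, "z": 0, "spin": 0, "grip": 255},
    {"x": 0, "y": 0, "z": 0, "spin": 0, "grip": 255},
    {"x": 0, "y": 0, "z": 0, "spin": 0, "grip": 255},
    {"x": 0, "y": 0, "z": 0, "spin": 0, "grip": 255},
  ],
)

```text
clock: 20.85
ee_pos: [438.4, -288.9, 59.5]
orientation: [0.252, 0.661, -0.252, 0.661]
force: [0.4, -0.1, -1.2]
gripper_width: 11.9
```

```bash
python3 -c "
from h import *
sl()"
```

```text
t 20.85 p [ 438.4176 -288.9271   59.4983] yaw(y) 48.25459727394806 F [ 0.4066 -0.0715 -1.1858] w 11.920798488432242 q [-0.813   0.261   1.8785 -0.0001  1.0021 -0.0844] down [-0.0001 -0.0001 -1.    ]
along -167.51964892749652 tip -16.51964892749652 lat(left+) -0.21762969336701588 Fu 0.21714281568528893
```

>>> send_rows(
  deltas=[
    {"x": 0, "y": 0.015, "z": 0, "spin": 0, "grip": 255},
    {"x": 0, "y": 0.015, "z": 0, "spin": 0, "grip": 255},
    {"x": 0, "y": 0.015, "z": 0, "spin": 0, "grip": 255},
    {"x": 0, "y": 0, "z": 0, "spin": 0, "grip": 255},
  ],
)

```text
clock: 21.25
ee_pos: [451.0, -274.6, 59.5]
orientation: [0.252, 0.661, -0.251, 0.661]
force: [0.2, -0.8, -0.9]
gripper_width: 11.9
```

>>> send_rows(
  deltas=[
    {"x": 0, "y": 0.015, "z": 0, "spin": 0, "grip": 255},
    {"x": 0, "y": 0.015, "z": 0, "spin": 0, "grip": 255},
    {"x": 0, "y": 0.015, "z": 0, "spin": 0, "grip": 255},
    {"x": 0, "y": 0, "z": 0, "spin": 0, "grip": 255},
    {"x": 0, "y": 0, "z": 0, "spin": 0, "grip": 255},
  ],
)

```text
clock: 21.75
ee_pos: [462.6, -261.7, 59.5]
orientation: [0.252, 0.661, -0.252, 0.661]
force: [-0.3, -0.1, -1.4]
gripper_width: 12.4
```

```bash
python3 -c "
from h import *
sl()"
```

```text
t 21.75 p [ 462.6104 -261.7399   59.4889] yaw(y) 48.29646195643868 F [-0.2699 -0.0692 -1.3922] w 12.381890784738086 q [-0.7424  0.2758  1.8601 -0.0001  1.0057 -0.0144] down [-0.0001 -0.0001 -1.    ]
along -131.12862838768515 tip 19.871371612314846 lat(left+) -0.1950228529399567 Fu -0.2312116690214431
```

>>> send_rows(
  deltas=[
    {"x": 0.002, "y": 0.01, "z": 0, "spin": 0, "grip": 255},
    {"x": 0, "y": 0.01, "z": 0, "spin": 0, "grip": 255},
    {"x": 0, "y": 0.01, "z": 0, "spin": 0, "grip": 255},
    {"x": 0, "y": 0, "z": 0, "spin": 0, "grip": 255},
  ],
)

```text
clock: 22.15
ee_pos: [470.7, -252.5, 58.6]
orientation: [0.252, 0.661, -0.252, 0.661]
force: [-1.0, 0.0, -1.8]
gripper_width: 12.0
```

>>> send_rows(
  deltas=[
    {"x": 0, "y": 0.01, "z": 0, "spin": 0, "grip": 255},
    {"x": 0, "y": 0.01, "z": 0, "spin": 0, "grip": 255},
    {"x": 0, "y": 0.01, "z": 0, "spin": 0, "grip": 255},
    {"x": 0, "y": 0, "z": 0, "spin": 0, "grip": 255},
  ],
)

```text
clock: 22.55
ee_pos: [478.5, -243.9, 58.6]
orientation: [0.252, 0.661, -0.252, 0.661]
force: [0.3, -1.3, -2.0]
gripper_width: 12.1
```

```bash
python3 -c "
from h import *
sl()"
```

```text
t 22.55 p [ 478.5019 -243.895    58.6292] yaw(y) 48.272683319006624 F [ 0.271  -1.3393 -2.0081] w 12.119633722290294 q [-0.6965  0.2899  1.8444 -0.0001  1.0075  0.0319] down [-0.0002  0.     -1.    ]
along -107.23456465118052 tip 43.76543534881948 lat(left+) -0.18921985228163152 Fu -0.8196375555929251
```

```bash
python3 - <<'E'
from h import *
s=snap('side','s8');c=snap('scene','c8')
b=s['image'][115:215,270:370,::-1];a=c['image'][180:280,255:355,::-1]
s7=pickle.load(open('s7.pkl','rb'));c7=pickle.load(open('c7.pkl','rb'))
R=lambda z:cv2.resize(z,(400,400),interpolation=2)
cv2.imwrite('pics/v8.png',np.hstack([R(b),R(a)]))
for g,n in((s,'side'),(c,'scene')):
    print(n,[proj(g,(549.7,-163.7,z)).round(1).tolist() for z in (110,116,173)], 'tip',proj(g,(549.7+.665*43.8,-163.7+.747*43.8,44)))
E
```

```text
side [[323.2, 167.5], [323.3, 165.5], [323.8, 146.4]] tip [330.99115678 181.12566694]
scene [[305.7, 227.9], [305.7, 225.4], [305.7, 201.4]] tip [291.75028863 262.56715333]
```

View pics/v8.png

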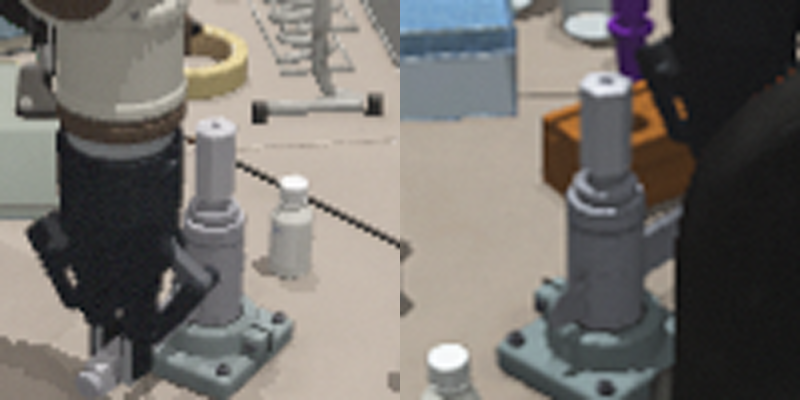

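```bash
python3 - <<'E'
from h import *
L=lambda n:cv2.cvtColor(pickle.load(open(n+'.pkl','rb'))['image'],cv2.COLOR_RGB2GRAY).astype(np.float32)
def sh(a,b,x,y,w,h):
    return cv2.phaseCorrelate(a[y:y+h,x:x+w].copy(),b[y:y+h,x:x+w].copy(),cv2.createHanningWindow((w,h),cv2.CV_32F))
for a,b,bx in(('c7','c8',(296,194,22,40)),('s7','s8',(315,140,18,34))):
    print(a,sh(L(a),L(b),*bx))
# vertical profiles near gauge axis
F=pickle.load(open('f0.pkl','rb'))
c0=cv2.cvtColor(F['scene']['image'],cv2.COLOR_RGB2GRAY)
c=L('c7');print('c7',c[192:240,304:308].mean(1).astype(int).tolist());c=L('c8');print('c8',c[192:240,304:308].mean(1).astype(int).tolist())
print('c0stand',c0[180:220,310:314].mean(1).astype(int).tolist());print('c0 nose',c0[218:245,304:308].mean(1).astype(int).tolist())
s=L('s7');print('s7',s[140:180,322:326].mean(1).astype(int).tolist());s=L('s8');print('s8',s[140:180,322:326].mean(1).astype(int).tolist())
E
```

```text
c7 ((-0.07967828699616497, -1.0228835423375955), 0.98408818145593)
s7 ((0.010821651913840213, -0.9026124909696662), 0.9815038711200526)
c7 [151, 180, 172, 164, 161, 164, 167, 207, 178, 147, 209, 235, 192, 112, 93, 95, 96, 96, 96, 96, 96, 95, 97, 96, 96, 97, 97, 97, 97, 97, 97, 97, 95, 79, 71, 73, 90, 128, 106, 69, 155, 128, 72, 80, 82, 74, 61, 72]
c8 [150, 180, 171, 163, 159, 166, 200, 167, 151, 210, 236, 191, 108, 91, 95, 95, 95, 95, 96, 95, 95, 95, 95, 95, 96, 96, 97, 96, 97, 96, 97, 95, 79, 71, 69, 78, 114, 98, 73, 61, 153, 129, 71, 80, 81, 73, 60, 72]
c0stand [46, 46, 46, 47, 41, 50, 178, 173, 202, 223, 159, 90, 93, 96, 96, 96, 96, 96, 96, 96, 96, 96, 97, 97, 98, 97, 98, 85, 72, 69, 88, 99, 84, 80, 121, 139, 113, 74, 57, 58]
c0 nose [108, 67, 56, 57, 52, 121, 179, 141, 80, 80, 82, 82, 77, 156, 198, 135, 71, 81, 81, 75, 61, 73, 81, 81, 81, 80, 79]
s7 [174, 187, 190, 190, 190, 211, 193, 187, 217, 216, 151, 121, 125, 126, 125, 126, 127, 127, 128, 128, 128, 128, 129, 127, 127, 128, 107, 97, 102, 171, 122, 105, 182, 121, 101, 106, 94, 98, 108, 108]
s8 [174, 188, 191, 190, 207, 208, 179, 207, 212, 154, 125, 123, 123, 124, 123, 124, 124, 125, 126, 125, 126, 126, 126, 126, 126, 111, 98, 98, 160, 134, 107, 91, 168, 115, 98, 103, 93, 99, 106, 106]
```

The picture shows the gauge in the nose and the drift blade in the slot. The gauge has already risen about 2.5 mm from home, which fits a seated start. I'll keep pushing.

>>> send_rows(
  deltas=[
    {"x": 0, "y": 0.01, "z": 0, "spin": 0, "grip": 255},
    {"x": 0, "y": 0.01, "z": 0, "spin": 0, "grip": 255},
    {"x": 0, "y": 0.01, "z": 0, "spin": 0, "grip": 255},
    {"x": 0, "y": 0.01, "z": 0, "spin": 0, "grip": 255},
  ],
)

```text
clock: 23.05
ee_pos: [489.3, -231.6, 58.6]
orientation: [0.252, 0.661, -0.252, 0.661]
force: [-0.8, -1.5, -3.0]
gripper_width: 12.0
```

>>> send_rows(
  deltas=[
    {"x": 0, "y": 0.01, "z": 0, "spin": 0, "grip": 255},
    {"x": 0, "y": 0.01, "z": 0, "spin": 0, "grip": 255},
    {"x": 0, "y": 0.01, "z": 0, "spin": 0, "grip": 255},
    {"x": 0, "y": 0, "z": 0, "spin": 0, "grip": 255},
    {"x": 0, "y": 0, "z": 0, "spin": 0, "grip": 255},
    {"x": 0, "y": 0, "z": 0, "spin": 0, "grip": 255},
  ],
)

```text
clock: 23.65
ee_pos: [497.1, -223.0, 58.6]
orientation: [0.252, 0.661, -0.252, 0.661]
force: [0.1, 0.2, -2.9]
gripper_width: 12.1
```

```bash
python3 - <<'E'
from h import *
sl();s=snap('side','s9');c=snap('scene','c9')
L=lambda n:cv2.cvtColor(pickle.load(open(n+'.pkl','rb'))['image'],cv2.COLOR_RGB2GRAY).astype(np.float32)
def sh(a,b,x,y,w,h):
    return cv2.phaseCorrelate(a[y:y+h,x:x+w].copy(),b[y:y+h,x:x+w].copy(),cv2.createHanningWindow((w,h),cv2.CV_32F))
for a,b,bx in(('c7','c9',(296,194,22,40)),('s7','s9',(315,140,18,34))):print(a,sh(L(a),L(b),*bx))
E
```

```text
t 23.65 p [ 497.0518 -223.0314   58.6415] yaw(y) 48.26250760966954 F [ 0.0707  0.2043 -2.8845] w 12.097132309750624 q [-0.6437  0.3073  1.8222  0.0001  1.0123  0.0847] down [-0.0001  0.0002 -1.    ]
along -79.31841863723358 tip 71.68158136276642 lat(left+) -0.16006667751352666 Fu 0.19957393107539764
c7 ((0.07854012908653729, -2.0714053412459315), 0.7765370453397433)
s7 ((-0.11988850320999944, -0.6180068862079331), 0.7140503452147966)
```

```bash
python3 - <<'E'
from h import *
F=pickle.load(open('f0.pkl','rb'));P=lambda n:pickle.load(open(n+'.pkl','rb'))
def prof(f,u,v0,v1):
    g=cv2.cvtColor(f['image'],cv2.COLOR_RGB2GRAY).astype(float);return g[v0:v1,u-2:u+3].mean(1)
def edge(f,u,v0,v1):  # subpixel steepest bright->dark drop
    p=prof(f,u,v0,v1);d=np.diff(p);i=d.argmin();k=slice(max(i-2,0),i+3);w=np.clip(-d[k],0,None);return v0+.5+(np.arange(len(d))[k]*w).sum()/w.sum()
S=(537.2,-351.4);N=(549.7,-163.7)
for cam_,sg,names in(('scene',1,('c7','c8','c9')),('side',-1,('s6','s7','s8','s9'))):
    f=F[cam_];q=proj(f,(S[0],S[1]+sg*12,113));e=edge(f,int(round(q[0])),int(q[1])-5,int(q[1])+6);b=e-q[1]
    print(cam_,'stand bias',b)
    # nose rim bias: near outer rim of nose
    for n in names:
        f=P(n);q=proj(f,(N[0],N[1]+sg*12,173));q1=proj(f,(N[0],N[1]+sg*12,183))
        e=edge(f,int(round(q[0])),int(q[1])-8,int(q[1])+6);print(n,'gap mm',(e-b-q[1])/(q1[1]-q[1])*10)
        q=proj(f,(N[0],N[1]+sg*20.3,109.5));f0=F[cam_];print('   nose rim dev',edge(f,int(round(q[0])),int(q[1])-3,int(q[1])+5)-q[1],edge(f0,int(round(q[0])),int(q[1])-3,int(q[1])+5)-q[1])
E
```

```text
scene stand bias 0.08441189108469871
c7 gap mm -0.11411747201984895
   nose rim dev 0.0347591548000139 -0.13084596564539197
c8 gap mm 2.259140142089074
   nose rim dev 0.058306688621968306 -0.13084596564539197
c9 gap mm 5.095381811434211
   nose rim dev 0.040060870628053635 -0.13084596564539197
side stand bias 1.2244115056728901
s6 gap mm 0.4592651646845502
   nose rim dev 0.7296112594088697 1.0921069024900874
s7 gap mm 0.4447135336311095
   nose rim dev 0.785470746883675 1.0921069024900874
s8 gap mm 3.272188019780875
   nose rim dev 0.7181242654851872 1.0921069024900874
s9 gap mm 8.135926621443987
   nose rim dev 1.0103836069093575 1.0921069024900874
```

>>> send_rows(
  deltas=[
    {"x": 0, "y": 0, "z": 0, "spin": 0, "grip": 0},
    {"x": 0, "y": 0, "z": 0, "spin": 0, "grip": 0},
    {"x": 0, "y": 0, "z": 0, "spin": 0, "grip": 0},
    {"x": 0, "y": 0, "z": 0, "spin": 0, "grip": 0},
    {"x": -0.03, "y": 0, "z": 0, "spin": 0, "grip": 0},
    {"x": -0.1, "y": 0, "z": 0, "spin": 0, "grip": 0},
    {"x": -0.12, "y": 0, "z": 0, "spin": 0, "grip": 0},
    {"x": -0.12, "y": 0, "z": 0, "spin": 0, "grip": 0},
    {"x": -0.12, "y": 0, "z": 0, "spin": 0, "grip": 0},
  ],
  force=80,
)

```text
clock: 24.65
ee_pos: [496.9, -222.9, 257.8]
orientation: [0.252, 0.66, -0.252, 0.661]
force: [0.7, -1.1, 0.8]
gripper_width: 85.7
```

>>> send_rows(
  deltas=[
    {"x": 0, "y": 0.1, "z": 0, "spin": 0, "grip": 0},
    {"x": 0, "y": 0.098, "z": 0, "spin": 0, "grip": 0},
    {"x": 0, "y": 0, "z": 0, "spin": -0.0607, "grip": 0},
    {"x": 0, "y": 0, "z": 0, "spin": -0.0607, "grip": 0},
    {"x": 0, "y": 0, "z": 0, "spin": -0.0607, "grip": 0},
    {"x": 0, "y": 0, "z": 0, "spin": 0, "grip": 0},
    {"x": 0, "y": 0, "z": 0, "spin": 0, "grip": 0},
    {"x": 0, "y": 0, "z": 0, "spin": 0, "grip": 0},
  ],
)

```text
clock: 25.45
ee_pos: [549.8, -164.0, 255.1]
orientation: [0.123, 0.696, -0.123, 0.696]
force: [0.3, 0.2, 1.8]
gripper_width: 85.6
```

```bash
python3 - <<'E'
from h import *
f=snap('wrist','w10');o,T=st();im=f['image'];p0=(549.7,-163.7,180)
hsv=cv2.cvtColor(im,cv2.COLOR_RGB2HSV);m=((im.min(2)>140)&(hsv[...,1]<45)).astype(np.uint8)
u,v=proj(f,p0).astype(int);print(u,v);s=np.zeros_like(m);s[v-45:v+45,u-45:u+45]=m[v-45:v+45,u-45:u+45]
c=max(cv2.findContours(s,0,1)[0],key=cv2.contourArea);P=np.array([plane(f,q,180)[:2] for q in c[:,0]],np.float32)
print(cv2.contourArea(c),cv2.minEnclosingCircle(P),cv2.fitEllipse(P))
h=P;print([(int(a),round(float(np.ptp(h@[np.cos(np.radians(a)),np.sin(np.radians(a))])),1)) for a in range(0,180,5)])
E
```

```text
t 25.5 p [ 549.8099 -164.0474  254.9695] yaw(y) 70.01767126933565 F [0.8842 0.4526 0.5109] w 85.5707721279902 q [-0.5005  0.1484  1.589   0.      1.404  -0.1517] down [ 0.0003 -0.0001 -1.    ]
318 221
3737.5 ((549.4309692382812, -164.26724243164062), 44.42562484741211) ((555.9393310546875, -172.68934631347656), (49.84272766113281, 75.04338836669922), 125.82878875732422)
[(0, 77.6), (5, 81.1), (10, 84.0), (15, 86.2), (20, 87.7), (25, 88.6), (30, 88.8), (35, 88.4), (40, 87.3), (45, 85.5), (50, 83.0), (55, 79.9), (60, 76.2), (65, 72.0), (70, 67.2), (75, 67.3), (80, 67.0), (85, 66.2), (90, 64.8), (95, 63.0), (100, 61.4), (105, 59.9), (110, 58.0), (115, 55.5), (120, 54.5), (125, 55.1), (130, 55.2), (135, 55.0), (140, 55.2), (145, 57.2), (150, 58.8), (155, 60.0), (160, 60.8), (165, 63.8), (170, 68.9), (175, 73.6)]
```

```bash
python3 - <<'E'
from h import *
f=pickle.load(open('w10.pkl','rb'));g=cv2.cvtColor(f['image'],cv2.COLOR_RGB2GRAY);b=f['image'].astype(int);sat=b.max(2)-b.min(2)
p=proj(f,(549.7,-163.7,180)).astype(int)
print(g[p[1],p[0]-30:p[0]+30:2].tolist(),g[p[1]-30:p[1]+30:2,p[0]+6].tolist(),sat[p[1],p[0]-30:p[0]+30:2].tolist())
m=((sat<9)&(g>140)).astype(np.uint8);s=np.zeros_like(m);s[p[1]-35:p[1]+35,p[0]-35:p[0]+35]=m[p[1]-35:p[1]+35,p[0]-35:p[0]+35]
s=cv2.morphologyEx(s,cv2.MORPH_OPEN,np.ones((3,3),np.uint8))
c=max(cv2.findContours(s,0,1)[0],key=cv2.contourArea);P=np.array([plane(f,q,180)[:2] for q in c[:,0]],np.float32)
print(cv2.contourArea(c),cv2.minEnclosingCircle(P))
print([(int(a),round(float(np.ptp(P@[np.cos(np.radians(a)),np.sin(np.radians(a))])),1)) for a in range(0,180,5)])
E
```

```text
[103, 100, 120, 126, 145, 178, 105, 110, 145, 147, 153, 154, 156, 156, 80, 80, 80, 80, 98, 137, 136, 135, 134, 167, 203, 156, 159, 157, 158, 157] [101, 100, 98, 99, 100, 102, 135, 141, 145, 144, 139, 138, 140, 90, 84, 98, 139, 148, 152, 151, 144, 144, 159, 160, 159, 158, 159, 159, 177, 176] [14, 12, 15, 12, 1, 1, 1, 3, 0, 1, 2, 2, 1, 1, 2, 2, 2, 1, 1, 2, 1, 1, 1, 1, 1, 20, 18, 18, 21, 20]
551.0 ((537.1561279296875, -174.1947021484375), 20.64988136291504)
[(0, 39.9), (5, 40.7), (10, 41.2), (15, 41.3), (20, 41.1), (25, 40.7), (30, 39.9), (35, 38.8), (40, 37.4), (45, 35.7), (50, 33.8), (55, 32.5), (60, 31.5), (65, 30.3), (70, 28.9), (75, 28.1), (80, 27.2), (85, 26.1), (90, 24.7), (95, 23.5), (100, 22.4), (105, 21.0), (110, 20.6), (115, 21.7), (120, 22.7), (125, 23.5), (130, 24.1), (135, 24.6), (140, 25.3), (145, 27.6), (150, 29.9), (155, 32.0), (160, 33.9), (165, 35.8), (170, 37.5), (175, 38.8)]
```

>>> send_rows(
  deltas=[
    {"x": 0.1, "y": 0, "z": 0, "spin": 0, "grip": 0},
    {"x": 0.1, "y": 0, "z": 0, "spin": 0, "grip": 0},
    {"x": 0.0575, "y": 0, "z": 0, "spin": 0, "grip": 0},
    {"x": 0, "y": 0, "z": 0, "spin": 0, "grip": 0},
    {"x": 0, "y": 0, "z": 0, "spin": 0, "grip": 0},
    {"x": 0, "y": 0, "z": 0, "spin": 0, "grip": 255},
    {"x": 0, "y": 0, "z": 0, "spin": 0, "grip": 255},
    {"x": 0, "y": 0, "z": 0, "spin": 0, "grip": 255},
    {"x": 0, "y": 0, "z": 0, "spin": 0, "grip": 255},
    {"x": 0, "y": 0, "z": 0, "spin": 0, "grip": 255},
  ],
  force=80,
)

```text
clock: 26.5
ee_pos: [550.0, -164.0, 152.3]
orientation: [0.122, 0.696, -0.122, 0.697]
force: [-0.7, 0.3, 2.2]
gripper_width: 22.9
```

>>> send_rows(
  deltas=[
    {"x": -0.005, "y": 0, "z": 0, "spin": 0, "grip": 255},
    {"x": -0.02, "y": 0, "z": 0, "spin": 0, "grip": 255},
    {"x": -0.05, "y": 0, "z": 0, "spin": 0, "grip": 255},
    {"x": -0.08, "y": 0, "z": 0, "spin": 0, "grip": 255},
    {"x": 0, "y": 0, "z": 0, "spin": 0, "grip": 255},
    {"x": 0, "y": 0, "z": 0, "spin": 0, "grip": 255},
  ],
)

```text
clock: 27.1
ee_pos: [549.9, -164.0, 213.8]
orientation: [0.122, 0.696, -0.122, 0.697]
force: [-0.1, -0.5, -3.2]
gripper_width: 23.0
```

```bash
python3 - <<'E'
from h import *
o,T=st();p=o['ee_pos'];d=np.array([537.2,-351.4])-p[:2];print('dy,dz',T[:2,1]@d,T[:2,2]@d)
E
```

```text
t 27.1 p [ 549.9167 -164.01    213.8203] yaw(y) 70.12218832264782 F [-0.0721 -0.5334 -3.2254] w 23.03708696777088 q [-0.5003  0.1799  1.6361 -0.      1.325  -0.1534] down [ 0.0006 -0.0003 -1.    ]
dy,dz -180.54919721871428 51.756393285644194
```

>>> send_rows(
  deltas=[
    {"x": 0, "y": -0.09, "z": 0.026, "spin": 0, "grip": 255},
    {"x": 0, "y": -0.09, "z": 0.026, "spin": 0, "grip": 255},
    {"x": 0, "y": -0.09, "z": 0.026, "spin": 0, "grip": 255},
    {"x": 0, "y": -0.09, "z": 0.026, "spin": 0, "grip": 255},
    {"x": 0, "y": -0.091, "z": 0.0255, "spin": 0, "grip": 255},
    {"x": 0.05, "y": 0, "z": 0, "spin": 0, "grip": 255},
    {"x": 0.07, "y": 0, "z": 0, "spin": 0, "grip": 255},
    {"x": 0.05, "y": 0, "z": 0, "spin": 0, "grip": 255},
    {"x": 0, "y": 0, "z": 0, "spin": 0, "grip": 255},
    {"x": 0, "y": 0, "z": 0, "spin": 0, "grip": 255},
  ],
)

```text
clock: 28.1
ee_pos: [536.5, -350.5, 144.2]
orientation: [0.123, 0.697, -0.121, 0.696]
force: [0.3, 0.1, -2.1]
gripper_width: 23.2
```

>>> send_rows(
  deltas=[
    {"x": 0, "y": 0, "z": 0, "spin": 0, "grip": 255},
    {"x": 0, "y": 0, "z": 0, "spin": 0, "grip": 255},
  ],
)

```text
clock: 28.3
ee_pos: [538.0, -351.7, 147.3]
orientation: [0.121, 0.696, -0.123, 0.697]
force: [-0.3, -0.1, -2.1]
gripper_width: 23.0
```

```bash
python3 - <<'E'
from h import *
o,T=st();p=o['ee_pos'];d=np.array([537.2,-351.4])-p[:2];print('dy,dz',T[:2,1]@d,T[:2,2]@d)
E
```

```text
t 28.3 p [ 537.9504 -351.7463  147.295 ] yaw(y) 70.13218746271552 F [-0.3141 -0.0537 -2.0674] w 22.999462239845883 q [-0.7667  0.4129  1.4864  0.      1.2397 -0.42  ] down [ 0.0019 -0.0018 -1.    ]
dy,dz 0.07065681151340403 -0.8234489487376466
```

>>> send_rows(
  deltas=[
    {"x": 0.03, "y": 0, "z": -0.001, "spin": 0, "grip": 255},
    {"x": 0.03, "y": 0, "z": 0, "spin": 0, "grip": 255},
    {"x": 0.03, "y": 0, "z": 0, "spin": 0, "grip": 255},
    {"x": 0.03, "y": 0, "z": 0, "spin": 0, "grip": 255},
    {"x": 0, "y": 0, "z": 0, "spin": 0, "grip": 255},
    {"x": 0, "y": 0, "z": 0, "spin": 0, "grip": 255},
  ],
)

```text
clock: 28.9
ee_pos: [536.6, -350.9, 97.1]
orientation: [0.122, 0.697, -0.122, 0.696]
force: [0.3, -0.2, -2.4]
gripper_width: 23.0
```

>>> send_rows(
  deltas=[
    {"x": 0.01, "y": 0, "z": 0, "spin": 0, "grip": 255},
    {"x": 0.01, "y": 0, "z": 0, "spin": 0, "grip": 255},
    {"x": 0, "y": 0, "z": 0, "spin": 0, "grip": 255},
    {"x": 0, "y": 0, "z": 0, "spin": 0, "grip": 255},
  ],
)

```text
clock: 29.3
ee_pos: [536.8, -351.0, 89.7]
orientation: [0.122, 0.697, -0.122, 0.696]
force: [-0.2, 0.5, -3.4]
gripper_width: 22.9
```

>>> send_rows(
  deltas=[
    {"x": 0.004, "y": 0, "z": 0, "spin": 0, "grip": 255},
    {"x": 0.004, "y": 0, "z": 0, "spin": 0, "grip": 255},
    {"x": 0, "y": 0, "z": 0, "spin": 0, "grip": 255},
  ],
)

```text
clock: 29.6
ee_pos: [536.9, -351.2, 86.5]
orientation: [0.122, 0.696, -0.122, 0.697]
force: [-0.4, 0.2, -3.1]
gripper_width: 22.9
```

>>> send_rows(
  deltas=[
    {"x": 0.002, "y": 0, "z": 0, "spin": 0, "grip": 255},
    {"x": 0.002, "y": 0, "z": 0, "spin": 0, "grip": 255},
    {"x": 0, "y": 0, "z": 0, "spin": 0, "grip": 255},
    {"x": 0, "y": 0, "z": 0, "spin": 0, "grip": 255},
  ],
)

```text
clock: 30.0
ee_pos: [537.0, -351.3, 86.4]
orientation: [0.122, 0.696, -0.122, 0.697]
force: [-3.3, 2.2, 5.4]
gripper_width: 22.8
```

>>> send_rows(
  deltas=[
    {"x": 0, "y": 0, "z": 0, "spin": 0, "grip": 0},
    {"x": 0, "y": 0, "z": 0, "spin": 0, "grip": 0},
    {"x": 0, "y": 0, "z": 0, "spin": 0, "grip": 0},
    {"x": 0, "y": 0, "z": 0, "spin": 0, "grip": 0},
    {"x": 0, "y": 0, "z": 0, "spin": 0, "grip": 0},
    {"x": -0.05, "y": 0, "z": 0, "spin": 0, "grip": 0},
    {"x": -0.1, "y": 0, "z": 0, "spin": 0, "grip": 0},
    {"x": -0.12, "y": 0, "z": 0, "spin": 0, "grip": 0},
    {"x": 0, "y": 0, "z": 0, "spin": 0, "grip": 0},
    {"x": 0, "y": 0, "z": 0, "spin": 0, "grip": 0},
  ],
)

```text
clock: 31.0
ee_pos: [537.7, -351.9, 194.9]
orientation: [0.121, 0.695, -0.123, 0.698]
force: [-0.1, -0.2, -1.1]
gripper_width: 85.3
```

```bash
python3 - <<'E'
from h import *
st();f=snap('wrist','w11');s=snap('side','s11');c=snap('scene','c11')
F=pickle.load(open('f0.pkl','rb'));P=lambda n:pickle.load(open(n+'.pkl','rb'))
G=lambda f:cv2.cvtColor(f['image'],cv2.COLOR_RGB2GRAY).astype(np.float32)
for a,b,(x,y,w,h) in((F['scene'],c,(298,178,30,46)),(F['side'],s,(318,200,28,42))):
    print(cv2.phaseCorrelate(G(a)[y:y+h,x:x+w].copy(),G(b)[y:y+h,x:x+w].copy(),cv2.createHanningWindow((w,h),cv2.CV_32F)), 'meandiff',abs(G(a)-G(b))[y:y+h,x:x+w].mean())
for n,a,b,pts in(('scene',F['scene'],c,0),('side',F['side'],s,0)):
    for q in((624,-81,30),(685,-237,30),(691,-296,30),(368,-72,30)):
        u,v=proj(a,q).astype(int);print(n,q,(u,v),'diff',abs(G(a)-G(b))[v-12:v+12,u-8:u+8].mean().round(1))
E
```

```text
t 31.0 p [ 537.6794 -351.8826  194.9455] yaw(y) 70.12139898056009 F [-0.075  -0.1839 -1.1392] w 85.34768843766162 q [-0.7672  0.3659  1.4492  0.      1.3225 -0.4202] down [ 0.0029 -0.0028 -1.    ]
((0.5046590648956659, 0.5683182416345716), 0.6494051019350687) meandiff 13.486232
((-0.17995446700423834, 0.23190304197194322), 0.7729411549038357) meandiff 12.511054
scene (624, -81, 30) (np.int64(268), np.int64(282)) diff 0.8
scene (685, -237, 30) (np.int64(248), np.int64(240)) diff 0.8
scene (691, -296, 30) (np.int64(248), np.int64(227)) diff 0.8
scene (368, -72, 30) (np.int64(395), np.int64(285)) diff 0.7
side (624, -81, 30) (np.int64(343), np.int64(174)) diff 9.6
side (685, -237, 30) (np.int64(377), np.int64(204)) diff 5.9
side (691, -296, 30) (np.int64(385), np.int64(217)) diff 5.8
side (368, -72, 30) (np.int64(254), np.int64(179)) diff 6.1
```

>>> send_rows(
  deltas=[
    {"x": -0.05, "y": 0, "z": 0, "spin": 0, "grip": 0},
    {"x": 0, "y": 0, "z": 0, "spin": 0, "grip": 0},
    {"x": 0, "y": 0, "z": 0, "spin": 0, "grip": 0},
    {"x": 0, "y": 0, "z": 0, "spin": 0, "grip": 0},
    {"x": 0, "y": 0, "z": 0, "spin": 0, "grip": 0},
  ],
)

```text
clock: 31.65
ee_pos: [536.4, -350.7, 211.6]
orientation: [0.122, 0.697, -0.122, 0.696]
force: [-0.5, -0.1, -0.2]
gripper_width: 85.2
```

```bash
python3 - <<'E'
from h import *
from plant import robot
f=pickle.load(open('w11.pkl','rb'));g=cv2.cvtColor(f['image'],cv2.COLOR_RGB2GRAY)
p=proj(f,(537.2,-351.4,113));u,v=p.astype(int)
r=g[v-30:v+30,u-30:u+30];m=((r>195)*255).astype(np.uint8);c=max(cv2.findContours(m,0,1)[0],key=cv2.contourArea)
(x,y),rad=cv2.minEnclosingCircle(c);print('hex top',plane(f,(u-30+x,v-30+y),113),rad,cv2.contourArea(c))
st();print(robot.job_done())
E
```

```text
hex top [ 532.886053   -361.83598793  113.        ] 2.061652660369873 3.5
t 31.65 p [ 536.3939 -350.6941  211.5613] yaw(y) 70.12031557974383 F [-0.5415 -0.1043 -0.2295] w 85.17829632815193 q [-0.7672  0.3523  1.4329 -0.      1.3585 -0.4203] down [-0.0015  0.0014 -1.    ]
the job is handed in; nothing more can be done
None
```

I seated the plug gauge in the spindle with a twisting push, pushed it loose with the drift, stood it back in its stand hole and handed the job in at 31.7 s. No verdict was reported.

- **Seating:** I turned the gauge to and fro for about 5 s while pushing up to about 19 N. The tool stopped sinking after about 4 mm. With the gripper off, the camera views put the collar at -0.1 mm (scene) and 0.45 mm (side) above the nose, so it was home.
- **Lifting loose:** The drift went in until its tip was about 72 mm past the axis. The views put the collar 5.1 mm (scene) and 8.1 mm (side) up. They disagree, but both are inside the 4.3 to 12 mm band. I never saw the 10 to 25 N of push the task predicts; readings at the end of each move stayed near 0 to 3 N. The drift was left in the slot.
- **Return:** The collar met the wood with about 8 N and I let go. Against the starting pictures the gauge sits within about half a pixel (roughly 1 mm), and the gripper is well above it. My last extra check, the handle-top position from the wrist camera, failed because it picked up a 3-pixel speck, so I discarded it. I did not measure the gauge's tilt directly.
- **Vials and cup:** The scene view shows no change at any of the four spots I checked. The side view brightness differs a little there, which I took to be the arm's shadow and did not check further.

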